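# Rotate the solder-paste jars in a lane, oldest to the front

## Task

Restock the solder-paste lane so that the oldest is used first. Pull the orange latch knob up, turn it so the hold-down bar swings off the lane and let it snap down into its open notch; then pull all the old green-lidded jars forward in the lane, packed against the yellow front stop and one another, before loading every new blue-lidded jar into the lane behind them, upright and with no gaps. Finally lift the knob again, swing the bar back over the lane and let it snap down into the closed notch; leave the red-lidded jars and everything else on the bench where they are.

Things in the scene. Friction and masses are not known exactly. Their poses are not given: they have to be found in the camera images.
- lane: fixed open-topped jar lane; origin on the table, its own +y points along it to the FRONT end, x across. Floor 4 mm above the table, 50 mm wide inside, side walls 4 mm thick, tops 16 mm above the table. Yellow front stop 36 mm high, inner face at y = +190 mm; floor ends, open, at y = -85 mm. Latch post at y = -130 mm, x = 0 (disc of 30 mm radius, top 50 mm high). Holds six jars
- slot1 (a point): the point where the centre of the front-most jar stands when it touches the front stop (lane y = +168 mm, 31 mm above the table); the following slots are 44 mm apart toward the back
- slot2 (a point): centre of jar number 2 from the front when the row is packed (lane y = +124 mm, 31 mm above the table)
- slot3 (a point): centre of jar number 3 from the front when the row is packed (lane y = +80 mm, 31 mm above the table)
- slot4 (a point): centre of jar number 4 from the front when the row is packed (lane y = +36 mm, 31 mm above the table)
- slot5 (a point): centre of jar number 5 from the front when the row is packed (lane y = -8 mm, 31 mm above the table)
- slot6 (a point): centre of jar number 6 from the front when the row is packed (lane y = -52 mm, 31 mm above the table)
- latch_turn (a joint): turn of the latch knob with its bar, rad: 0 = closed notch (bar along the lane above the jars, pointing to the front), grows clockwise seen from above, 1.3 = open notch (bar off to the lane's +x side). Turn it only while pulled up, never by force; a raised sector lies between the notches, stops just beyond them; each notch has about 0.05 rad of play
- latch_lift (a joint): how far the knob and bar are pulled up, m: 0 = snapped down in a notch, 0.0075 clears the raised sector, 0.014 is the upper stop; a spring pulls it down with 3 to 5 N, and knob and bar add about 1 N
- latch_grip (a point): grip point of the knob, on its vertical axis, 100 mm above the table when down: orange wing 12 mm thick (own x), 36 mm long (own y, along the bar), top 12 mm above this point, foot 22 mm below; moves with the knob. Below it the steel hold-down bar, 14 mm wide, 8 mm thick, reaches 180 mm along own +y; its underside is 66 mm above the table when down, 8 mm above the jar lids
- old1_c (a point): centre, half-way up, of a jar of OLD stock: white upright cylinder with a green lid, 44 mm diameter, 54 mm tall, 0.11 to 0.23 kg, z axis up. Two or three are present; they start scattered along the lane.
- old2_c (a point): centre, half-way up, of a jar of OLD stock: white upright cylinder with a green lid, 44 mm diameter, 54 mm tall, 0.11 to 0.23 kg, z axis up. Two or three are present; they start scattered along the lane.
- old3_c (a point): centre, half-way up, of a jar of OLD stock: white upright cylinder with a green lid, 44 mm diameter, 54 mm tall, 0.11 to 0.23 kg, z axis up. Two or three are present; they start scattered along the lane.
- new1_c (a point): centre, half-way up, of a jar of NEW stock: the same jar with a blue lid, 44 mm diameter, 54 mm tall, 0.11 to 0.23 kg, z axis up. Two or three are present; they start standing on the black mat.
- new2_c (a point): centre, half-way up, of a jar of NEW stock: the same jar with a blue lid, 44 mm diameter, 54 mm tall, 0.11 to 0.23 kg, z axis up. Two or three are present; they start standing on the black mat.
- new3_c (a point): centre, half-way up, of a jar of NEW stock: the same jar with a blue lid, 44 mm diameter, 54 mm tall, 0.11 to 0.23 kg, z axis up. Two or three are present; they start standing on the black mat.
- other1_c (a point): centre of a jar of the same size with a red lid and yellow band, another product standing on the mat; not for this lane, leave it where it is
- other2_c (a point): centre of a jar of the same size with a red lid and yellow band, another product standing on the mat; not for this lane, leave it where it is
- esd_mat: black mat, 260 x 190 x 2 mm, lying on the table; the new jars and the red-lidded ones stand on it in no fixed order
- brush: bystander: small brush lying in front of the robot
- driver: bystander: screwdriver
- board: bystander: green circuit board lying flat
- cup: bystander: grey cup
- reel: bystander: blue component reel lying flat
Not all that is in view belongs to the job. Leave any brown or pink look-alike of the part that bears new3_c alone.

How it is judged (in metres and radians):
On the way, in this order (a step that is already met when the one before it is completed fails the run):
1. the bar is swung off the lane and the knob has snapped down into the open notch (value of joint latch_turn above 1.2 rad and value of joint latch_lift below 0.003 m), for 0.2 s.
2. all old jars stand pulled forward, packed from the front stop, with no new jar in the lane yet (all of step 1 and horizontal distance between any of old1_c, old2_c, old3_c and slot1 below 0.014 m and horizontal distance between any of old1_c, old2_c, old3_c and slot2 below 0.014 m and (horizontal distance between old1_c and slot1 below 0.014 m or horizontal distance between old1_c and slot2 below 0.014 m or horizontal distance between old1_c and slot3 below 0.014 m) and (horizontal distance between old2_c and slot1 below 0.014 m or horizontal distance between old2_c and slot2 below 0.014 m or horizontal distance between old2_c and slot3 below 0.014 m) and (horizontal distance between old3_c and slot1 below 0.014 m or horizontal distance between old3_c and slot2 below 0.014 m or horizontal distance between old3_c and slot3 below 0.014 m) and angle between each of old1_c, old2_c, old3_c's own z axis and vertical below 0.12 rad and height (world z) of each of old1_c, old2_c, old3_c below 0.036 m and (x of new1_c in the frame of lane above 0.04 m or x of new1_c in the frame of lane below -0.04 m or y of new1_c in the frame of lane below -0.1 m) and (x of new2_c in the frame of lane above 0.04 m or x of new2_c in the frame of lane below -0.04 m or y of new2_c in the frame of lane below -0.1 m) and (x of new3_c in the frame of lane above 0.04 m or x of new3_c in the frame of lane below -0.04 m or y of new3_c in the frame of lane below -0.1 m)), for 0.2 s.
3. all new jars stand in the lane behind the old ones without gaps, the bar still open (all of step 1 and horizontal distance between any of old1_c, old2_c, old3_c and slot1 below 0.014 m and horizontal distance between any of old1_c, old2_c, old3_c and slot2 below 0.014 m and (horizontal distance between old1_c and slot1 below 0.014 m or horizontal distance between old1_c and slot2 below 0.014 m or horizontal distance between old1_c and slot3 below 0.014 m) and (horizontal distance between old2_c and slot1 below 0.014 m or horizontal distance between old2_c and slot2 below 0.014 m or horizontal distance between old2_c and slot3 below 0.014 m) and (horizontal distance between old3_c and slot1 below 0.014 m or horizontal distance between old3_c and slot2 below 0.014 m or horizontal distance between old3_c and slot3 below 0.014 m) and (horizontal distance between new1_c and slot3 below 0.014 m or horizontal distance between new1_c and slot4 below 0.014 m or horizontal distance between new1_c and slot5 below 0.014 m or horizontal distance between new1_c and slot6 below 0.014 m) and (horizontal distance between new2_c and slot3 below 0.014 m or horizontal distance between new2_c and slot4 below 0.014 m or horizontal distance between new2_c and slot5 below 0.014 m or horizontal distance between new2_c and slot6 below 0.014 m) and (horizontal distance between new3_c and slot3 below 0.014 m or horizontal distance between new3_c and slot4 below 0.014 m or horizontal distance between new3_c and slot5 below 0.014 m or horizontal distance between new3_c and slot6 below 0.014 m) and horizontal distance between any of old1_c, old2_c, old3_c, new1_c, new2_c, new3_c and slot3 below 0.014 m and horizontal distance between any of old1_c, old2_c, old3_c, new1_c, new2_c, new3_c and slot4 below 0.014 m and (not (horizontal distance between any of new1_c, new2_c, new3_c and slot6 below 0.014 m) or horizontal distance between any of new1_c, new2_c, new3_c and slot5 below 0.014 m) and angle between each of old1_c, old2_c, old3_c, new1_c, new2_c, new3_c's own z axis and vertical below 0.12 rad and height (world z) of each of old1_c, old2_c, old3_c, new1_c, new2_c, new3_c below 0.036 m), for 0.2 s.
4. the bar is swung back over the lane and the knob has snapped down into the closed notch (value of joint latch_turn below 0.1 rad and value of joint latch_lift below 0.003 m), for 0.2 s.
At the end, for the whole second after the job is handed in: every old jar, then every new jar, stands upright (within 0.12 rad) on the lane floor in consecutive slots from the front stop, each within 14 mm of its slot centre; the knob is down (under 3 mm lift) in the closed notch (turn under 0.1 rad) (all of step 4 and horizontal distance between any of old1_c, old2_c, old3_c and slot1 below 0.014 m and horizontal distance between any of old1_c, old2_c, old3_c and slot2 below 0.014 m and (horizontal distance between old1_c and slot1 below 0.014 m or horizontal distance between old1_c and slot2 below 0.014 m or horizontal distance between old1_c and slot3 below 0.014 m) and (horizontal distance between old2_c and slot1 below 0.014 m or horizontal distance between old2_c and slot2 below 0.014 m or horizontal distance between old2_c and slot3 below 0.014 m) and (horizontal distance between old3_c and slot1 below 0.014 m or horizontal distance between old3_c and slot2 below 0.014 m or horizontal distance between old3_c and slot3 below 0.014 m) and (horizontal distance between new1_c and slot3 below 0.014 m or horizontal distance between new1_c and slot4 below 0.014 m or horizontal distance between new1_c and slot5 below 0.014 m or horizontal distance between new1_c and slot6 below 0.014 m) and (horizontal distance between new2_c and slot3 below 0.014 m or horizontal distance between new2_c and slot4 below 0.014 m or horizontal distance between new2_c and slot5 below 0.014 m or horizontal distance between new2_c and slot6 below 0.014 m) and (horizontal distance between new3_c and slot3 below 0.014 m or horizontal distance between new3_c and slot4 below 0.014 m or horizontal distance between new3_c and slot5 below 0.014 m or horizontal distance between new3_c and slot6 below 0.014 m) and horizontal distance between any of old1_c, old2_c, old3_c, new1_c, new2_c, new3_c and slot3 below 0.014 m and horizontal distance between any of old1_c, old2_c, old3_c, new1_c, new2_c, new3_c and slot4 below 0.014 m and (not (horizontal distance between any of new1_c, new2_c, new3_c and slot6 below 0.014 m) or horizontal distance between any of new1_c, new2_c, new3_c and slot5 below 0.014 m) and angle between each of old1_c, old2_c, old3_c, new1_c, new2_c, new3_c's own z axis and vertical below 0.12 rad and height (world z) of each of old1_c, old2_c, old3_c, new1_c, new2_c, new3_c below 0.036 m); the robot touches nothing.
It fails at once if a red-lidded jar is moved by more than 5 cm (distance of any of other1_c, other2_c from where it was at the start of the episode above 0.05 m).
It fails at once if another loose thing on the bench (brush, screwdriver, board, cup, reel) is moved by more than 5 cm (distance of any of brush, driver, board, cup, reel from where it was at the start of the episode above 0.05 m).
It fails at once if the latch knob is forced round between its notches without being pulled up (value of joint latch_turn between 0.4 and 0.9 rad and value of joint latch_lift below 0.003 m).
Of old1, old2, old3 only 2 to 3 are there at a start; the rules pass over those that are not, and their reading is None.
Of new1, new2, new3 only 2 to 3 are there at a start; the rules pass over those that are not, and their reading is None.
At some moment in a run one of new1, new2, new3 may be knocked a few centimetres aside while the robot is not near it.
It also fails if it takes over 210 s, if anything falls off the work surface, if the arm or the gripper's body presses on something with over 40 N, if the wrist force passes 120 N, or if a joint passes its speed limit or range.

## Robot

A 6-joint arm with a two-finger parallel gripper is mounted at the origin on the work surface. World frame = base frame: x ahead of the robot, y to its left, z up, the work surface at z = 0. Lengths are in mm, angles in degrees, forces in N, time in s.
With the tool pointing down it reaches from about 300 to 850 mm from the base axis. Payload 4.2 kg.
Tool frame: the origin (TCP) lies on the centre line of the jaws, within the pads' length; the fingertips stand 14 mm ahead of it and the grasp point (between the pads) lies 5 mm behind it; z points along the fingers, y is the direction in which the jaws open and shut (so a half turn about z gives the same grasp; the last joint's range is limited). The gripper opens to 91 mm and grips with 3 to 60 N. Pads are 32 mm wide; open, the fingers measure 118 mm over their backs; the gripper's body (76 mm by 178 mm) begins 60 mm behind the grasp point.
Start: joints at [70.359, 18.312, 89.639, -0, 72.044, -1.146], TCP at [182.406, 545.319, 197.776] pointing down, gripper open.
Joint ranges: [-177.97, 177.97], [-48.28, 115.42], [12.27, 149.76], [-77.06, 257.06], [2.81, 150.46], [-146.56, 146.56]. Speed limits (degrees/s): [147.25, 147.25, 180, 180, 180, 180].

## Interface

Orientations are given as [roll, pitch, yaw] about the fixed x, y, z axes, in that order (R = Rz(yaw) Ry(pitch) Rx(roll)).
In Python, from workcell import env gives the robot as it stands.
- The arm moves only by the tool play_rows, never from a script. Its argument "increments" is a list of rows, each a list of 5 numbers: the shift along the world's x, y, z in mm, then the turn about the world's z in degrees, then the closure, from 0 (fully open) to 1 (shut). In form: [[x, y, z, yaw, fingers], ...]. A call has 1 to 20 rows; each row shifts and turns the commanded pose from where the row before left it; what a row does not reach is not made up. A row lasts 1/8 s, in which the tool goes at most 62.5 mm and 10.7 degrees, less where a joint would pass 70% of its speed; a pose out of reach is approached as far as the arm can. A call is refused whole if a number of a shift passes 62.5 or a number of a turn 10.7, either way. A call with a gripper value outside its range is refused whole. The fingers move at their own pace and stop on an object; "newtons" is the grip in N (left out, the last holds). Time passes only in rows, so rows that do not move let the fingers close. It gives the time, the measured TCP pose, the force and the opening at its end, in the units of the state.
- env.state(): the state, without advancing time (a new reading comes with each control period).
- env.grab_frame(name): name is "side" or "top"; returns the picture (480x640x3 uint8, red, green, blue); there is no depth.
- env.calibration(name): a dict with "fx", "fy", "cx", "cy" (pixels), "dist_coeffs" ([k1, k2, p1, p2, k3] as OpenCV has them; the pictures are not rectified), "R" (3x3) and "t" (3): a world point X has camera coordinates R X + t. Camera axes: x right, y down, z forward; pixel columns grow to the right and rows downward; lengths in mm; the calibration is good to about 2 mm. A picture is of the moment at which its call begins. calibration takes no time and is no camera call.
- env.job_done(): hands the job in, once; it reports no verdict.
The state is a dict: "time_s": time; "qpos": joint angles; "qvel": joint speeds; "effort": joint torques, N m; "ee_pos": TCP position; "ee_rot": TCP orientation; "force": force on the tool from outside, world axes, zero at the start; "torque": the same for the moment, N m; "gripper_width": finger opening in mm.
Only numpy, scipy, OpenCV 4.12 (cv2) and the standard library are available. Lean on these libraries where they do the work, as an engineer would, in place of code of your own. Each camera call takes 0.05 s, during which the arm holds its last target.

## Working session

There is one attempt and no reset: what is moved stays moved. The work goes in short steps, Python scripts to look and compute and a tool call to move; the robot and the scene stay as the last step left them, time stands still between calls to the robot, and variables do not carry over. Pictures are saved under pics/ and viewed, and the job is handed in when it is done.

Besides the shell and the picture viewer there is one more tool, called after ">>>" as name(argument=value, ...) on one line, values as JSON. play_rows: Moves the arm, as the interface text tells. Its arguments: {"type":"object","properties":{"increments":{"type":"array"},"newtons":{"type":"number"}},"required":["increments"]}

```bash
mkdir -p pics
cat > h.py <<'E'
import numpy as np, cv2
from workcell import env
def cal(n):
    c=env.calibration(n);K=np.array([[c['fx'],0,c['cx']],[0,c['fy'],c['cy']],[0,0,1.]])
    return K,np.array(c['dist_coeffs'],float),np.array(c['R'],float),np.array(c['t'],float).ravel()
def ray(n,uv,z):
    K,d,R,t=cal(n);p=cv2.undistortPoints(np.array(uv,float).reshape(-1,1,2),K,d).reshape(-1,2)
    D=np.c_[p,np.ones(len(p))]@R; C=-R.T@t
    return C+D*((z-C[2])/D[:,2])[:,None]
def proj(n,X):
    K,d,R,t=cal(n);return cv2.projectPoints(np.array(X,float).reshape(-1,1,3),cv2.Rodrigues(R)[0],t,K,d)[0].reshape(-1,2)
def snap(n,name):
    f=env.grab_frame(n);cv2.imwrite('pics/'+name+'.png',cv2.cvtColor(f,cv2.COLOR_RGB2BGR));return f
E
python3 - <<'E'
from h import *
for n in('top','side'):
    snap(n,n+'0');K,d,R,t=cal(n);print(n,K[0,0],-R.T@t,R[2])
print(env.state())
E
```

```text
top 460.3767848227965 [ 433.27918595   -5.06724045 1095.34139926] [ 0.10148966  0.01097076 -0.9947761 ]
side 433.104291038805 [ 148.40002875 -574.57280853  916.26977852] [ 0.34412929  0.54617661 -0.76371863]
{'time_s': 0.1, 'qpos': array([ 7.03573412e+01,  1.83458168e+01,  8.97000027e+01,  5.40610965e-04,
        7.20407247e+01, -1.14807155e+00]), 'qvel': array([-0.02805634,  0.02363407, -0.1322379 ,  0.00823419, -0.14773613,
        0.08465756]), 'effort': array([-2.91676752e-04, -4.13329697e+01, -2.32510597e+01,  7.28355115e-02,
        4.21686808e-02, -8.75505680e-05]), 'ee_pos': array([182.25900352, 544.85937215, 197.02203833]), 'ee_rot': array([-1.79913483e+02, -2.24793964e-03,  1.61505244e+02]), 'force': array([-0.32267759,  0.01064225,  0.00479537]), 'torque': array([ 0.02946716, -0.01392335,  0.00047854]), 'gripper_width': 91.43092345404042}
```

View pics/top0.png

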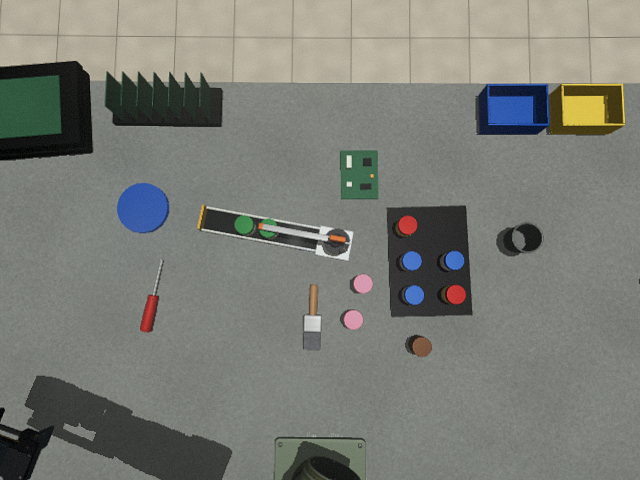

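View pics/side0.png

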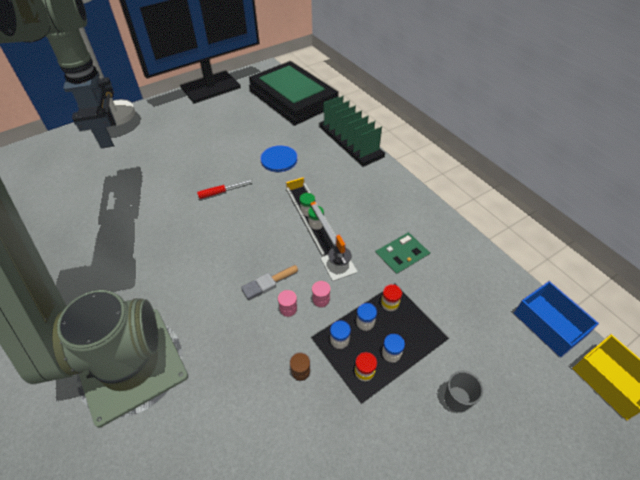

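Top view: the lane runs from the yellow stop (202,217) to the latch (337,241). Green lids are at (244,225) and (269,228), blue lids at (411,261), (454,260) and (413,295), and red lids at (407,226) and (456,295). The pink (362,284), (353,320) and brown (420,346) jars are look-alikes, to be left alone. Next I'll measure and enlarge.

```bash
cat > m.py <<'E'
from h import *
COL={'green':((45,120,60),(80,255,255)),'blue':((100,120,90),(125,255,255)),'red':((0,170,100),(6,255,255)),'orange':((8,180,120),(16,255,255)),'yellow':((18,150,120),(32,255,255))}
def blobs(f,c,amin=25):
    h=cv2.cvtColor(f,cv2.COLOR_RGB2HSV);m=cv2.inRange(h,*[np.array(x) for x in COL[c]])
    n,l,s,ce=cv2.connectedComponentsWithStats(m)
    return [(ce[i].round(1),s[i,4],s[i,:4]) for i in range(1,n) if s[i,4]>=amin]
E
python3 - <<'E'
from m import *
for n in('top','side'):
    f=cv2.cvtColor(cv2.imread(f'pics/{n}0.png'),cv2.COLOR_BGR2RGB)
    for c,z in(('green',58),('blue',56),('red',56),('orange',112),('yellow',36)):
        for ce,a,b in blobs(f,c): print(n,c,ce,a,b,ray(n,ce,z)[0].round(0))
f=cv2.imread('pics/top0.png');cv2.imwrite('pics/cr.png',cv2.resize(f[190:275,190:365],None,fx=4.5,fy=4.5,interpolation=3))
f=cv2.imread('pics/side0.png');cv2.imwrite('pics/crs.png',cv2.resize(f[165:285,265:375],None,fx=5,fy=5,interpolation=3))
E
```

```text
top green [  9.  110.5] 37 [  4 104  12  12] [844. 729.  58.]
top green [  8.8 125.2] 86 [  0 119  19  14] [809. 726.  58.]
top green [243.6 224.3] 267 [235 216  18  18] [582. 177.  58.]
top green [268.8 221.7] 54 [261 219  16   6] [589. 120.  58.]
top green [266.5 233.3] 72 [259 230  16   7] [562. 124.  58.]
top blue [512.6 107.9] 1602 [487  84  62  42] [ 860. -441.   56.]
top blue [142.4 207.5] 2009 [117 183  52  50] [619. 410.  56.]
top blue [411.7 260.4] 304 [402 251  20  20] [ 504. -205.   56.]
top blue [454.3 260. ] 293 [445 251  20  19] [ 506. -300.   56.]
top blue [414.  294.6] 307 [405 285  19  20] [ 427. -209.   56.]
top red [407.3 224.7] 281 [398 216  19  19] [ 585. -196.   56.]
top red [455.8 294. ] 296 [447 285  19  19] [ 430. -302.   56.]
top red [148.4 313.2] 317 [141 295  17  37] [380. 385.  56.]
top yellow [586.2 108.3] 1544 [561  84  64  42] [ 868. -620.   36.]
top yellow [200.4 216.7] 55 [197 205   7  24] [603. 282.  36.]
side green [291.   83.7] 699 [260  67  62  36] [850. 724.  58.]
side green [307.9 203.1] 221 [299 192  19  28] [573. 159.  58.]
side green [401.8
[... 201 characters left out ...]
9] 305 [357 303  20  19] [ 503. -206.   56.]
side blue [340.  329.9] 335 [330 320  21  21] [ 427. -211.   56.]
side blue [393.9 343.4] 357 [384 333  21  22] [ 505. -301.   56.]
side red [211.  191.3] 182 [198 185  27  13] [367. 354.  56.]
side red [392.1 292.8] 240 [383 285  19  17] [ 583. -198.   56.]
side red [365.9 362.3] 355 [356 352  21  22] [ 429. -302.   56.]
side orange [340.6 242.3] 59 [337 235   8  17] [542. -43. 112.]
side yellow [295.1 183. ] 120 [287 178  17  11] [596. 270.  36.]
side yellow [392.  306.4] 32 [386 304  13   5] [ 570. -218.   36.]
side yellow [614.8 371.3] 1461 [584 334  56  76] [ 867. -609.   36.]
side yellow [365.7 377. ] 40 [359 374  15   6] [ 416. -322.   36.]
```

View pics/cr.png

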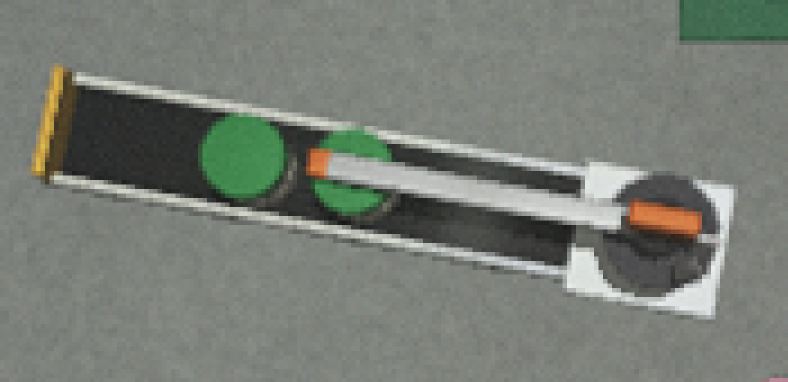

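View pics/crs.png

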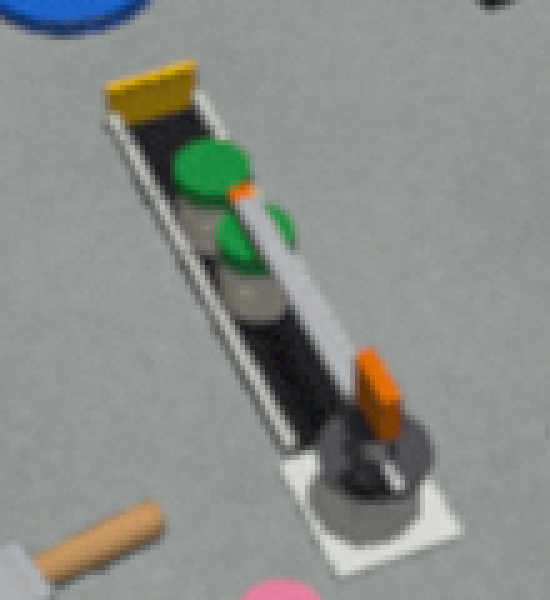

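```bash
cat > lane.py <<'E'
from m import *
E
python3 - <<'E'
from m import *
from scipy.optimize import least_squares
cr=lambda p:[(np.array(q)+.5)/4.5-.5+190 for q in p]
w1=ray('top',cr([(78,75),(580,166)]),16);w2=ray('top',cr([(50,182),(565,274)]),16)
k=ray('top',cr([(628,202),(700,212),(700,236),(630,228),(664,219)]),112)
y=ray('top',cr([(52,67),(34,175),(63,69),(45,180)]),36)
for n,v in(('w1',w1),('w2',w2),('knob',k),('y',y)):print(n,v.round(1).tolist())
for w in(w1,w2):print(np.degrees(np.arctan2(*(w[0]-w[1])[:2])))
sc=lambda p:[(np.array(q)+.5)/5-.5+np.array([265,165]) for q in p]
print('side knob',ray('side',sc([(358,350),(376,348),(401,400),(385,405),(379,376)]),112).round(1).tolist())
print('side y',ray('side',sc([(105,82),(192,62),(195,67),(108,87)]),36).round(1).tolist())
print('side bar tip',ray('side',sc([(240,190)]),74),'top',ray('top',cr([(318,162)]),74))
print('side w',ray('side',sc([(108,120),(285,450),(200,92)]),16).round(1).tolist())
E
```

```text
w1 [[631.0, 272.6, 16.0], [584.9, 6.7, 16.0]]
w2 [[573.8, 285.4, 16.0], [527.8, 13.9, 16.0]]
knob [[554.2, -17.5, 112.0], [549.8, -51.9, 112.0], [538.2, -52.0, 112.0], [541.8, -18.5, 112.0], [546.2, -34.7, 112.0]]
y [[631.4, 281.1, 36.0], [574.8, 288.4, 36.0], [630.4, 275.4, 36.0], [572.2, 282.6, 36.0]]
9.834102896721031
9.618397133863171
side knob [[547.1, -16.8, 112.0], [555.1, -20.6, 112.0], [546.6, -54.1, 112.0], [538.4, -52.4, 112.0], [546.3, -36.0, 112.0]]
side y [[576.9, 293.0, 36.0], [629.6, 279.4, 36.0], [628.7, 274.6, 36.0], [576.2, 288.2, 36.0]]
side bar tip [[576.67656665 139.63300981  74.        ]] top [[577.55965985 136.56523193  74.        ]]
side w [[571.4, 282.5, 16.0], [523.7, 13.8, 16.0], [630.4, 273.0, 16.0]]
```

Estimates: lane yaw is about 9.8°, the knob axis about (546,-35) and the lane origin about (568,93). There are 2 old and 3 new jars. I'll move above the knob with the jaws along lane x.

>>> play_rows(increments=[[22.75,-36.3,-2.5,-5.1,0],[22.75,-36.3,-2.5,-5.1,0],[22.75,-36.3,-2.5,-5.1,0],[22.75,-36.3,-2.5,-5.1,0],[22.75,-36.3,-2.5,-5.1,0],[22.75,-36.3,-2.5,-5.1,0],[22.75,-36.3,-2.5,-5.1,0],[22.75,-36.3,-2.5,-5.1,0],[22.75,-36.3,-2.5,-5.1,0],[22.75,-36.3,-2.5,-5.1,0],[22.75,-36.3,-2.5,-5.1,0],[22.75,-36.3,-2.5,-5.1,0],[22.75,-36.3,-2.5,-5.1,0],[22.75,-36.3,-2.5,-5.1,0],[22.75,-36.3,-2.5,-5.1,0],[22.75,-36.3,-2.5,-5.1,0],[0,0,0,0,0],[0,0,0,0,0]], newtons=40)

```text
time_s: 2.35
ee_pos: [545.7, -35.2, 157.3]
ee_rot: [-179.9, -0.0, 79.9]
force: [-0.0, -0.2, -0.1]
gripper_width: 91.3
```

>>> play_rows(increments=[[0,0,-15,0,0],[0,0,-16,0,0],[0,0,-16,0,0],[0,0,-15,0,0],[0,0,0,0,0],[0,0,0,0,0]])

```text
time_s: 3.1
ee_pos: [546.8, -35.5, 96.0]
ee_rot: [180.0, -0.0, 79.9]
force: [0.9, -0.1, -0.3]
gripper_width: 91.1
```

Run:
```python
from h import *
f=snap('side','s1');cv2.imwrite('pics/s1c.png',cv2.resize(f[165:305,265:425,::-1],None,fx=4,fy=4,interpolation=3))
```

```text
(no output)
```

View pics/s1c.png

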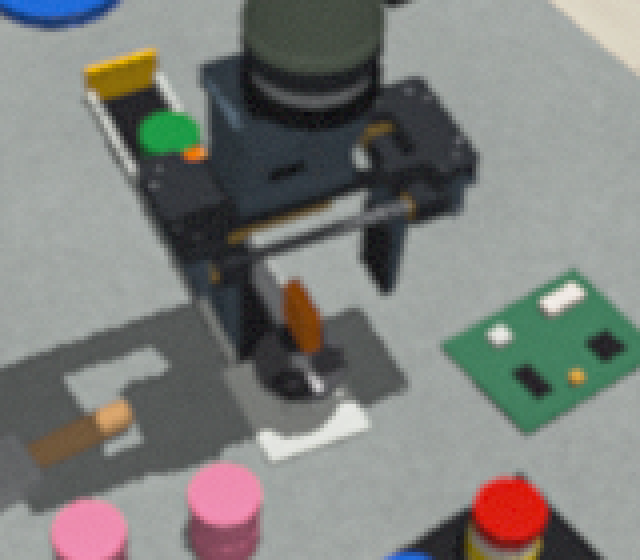

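The wing sits between the open fingers (crop 303,315). Closing.

>>> play_rows(increments=[[0,0,0,0,0.5],[0,0,0,0,0.85],[0,0,0,0,1],[0,0,0,0,1],[0,0,0,0,1],[0,0,0,0,1],[0,0,0,0,1],[0,0,0,0,1]], newtons=40)

```text
time_s: 4.15
ee_pos: [546.5, -35.5, 95.8]
ee_rot: [180.0, 0.0, 79.9]
force: [2.2, 0.2, -0.8]
gripper_width: 14.2
```

>>> play_rows(increments=[[0,0,3,0,1],[0,0,3,0,1],[0,0,3,0,1],[0,0,2,0,1],[0,0,0,0,1],[0,0,0,0,1]])

```text
time_s: 4.9
ee_pos: [546.3, -35.5, 106.7]
ee_rot: [-180.0, 0.0, 79.9]
force: [0.1, -0.7, -0.6]
gripper_width: 0.8
```

The jaws shut to 0.8 mm, so the wing isn't held. Looking.

Run:
```python
from h import *
f=snap('side','s2');cv2.imwrite('pics/s2c.png',cv2.resize(f[165:305,265:425,::-1],None,fx=4,fy=4,interpolation=3))
f=snap('top','t2');cv2.imwrite('pics/t2c.png',cv2.resize(f[180:280,260:400,::-1],None,fx=5,fy=5,interpolation=3))
```

```text
(no output)
```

View pics/s2c.png

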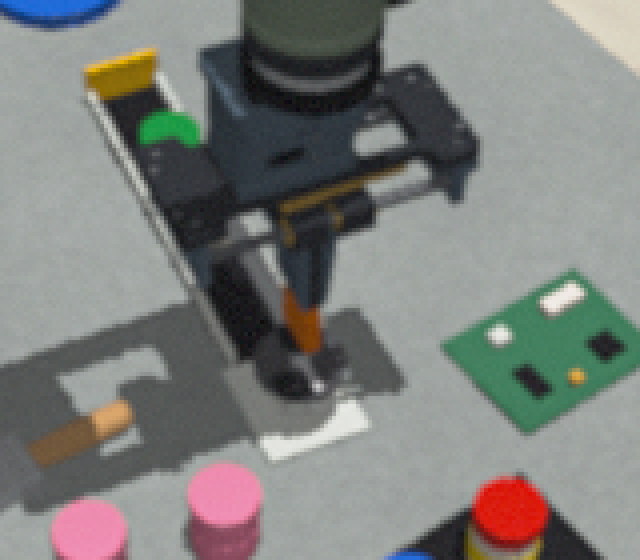

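View pics/t2c.png

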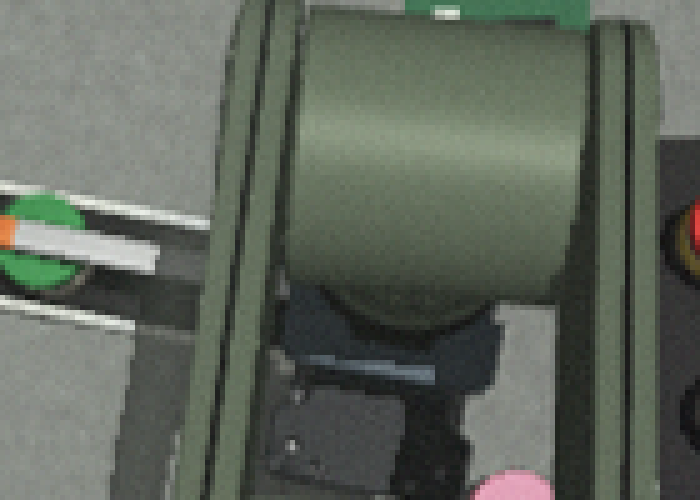

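Run:
```python
from h import *
P=lambda X:((proj('side',X)-[265,165])*4).round(0).tolist()
print('tip',P([546.3,-35.5,92.7]),'tcp',P([546.3,-35.5,106.7]),'wingtop',P([546.3,-35.5,112]),P([549,-17,112]),P([543,-53,112]),'foot',P([546.3,-35.5,78]))
f=cv2.imread('pics/s2.png');cv2.imwrite('pics/s2d.png',cv2.resize(f[200:270,310:370],None,fx=9,fy=8,interpolation=3))
```

```text
tip [[300.0, 319.0]] tcp [[301.0, 304.0]] wingtop [[301.0, 299.0]] [[288.0, 277.0]] [[313.0, 320.0]] foot [[300.0, 334.0]]
```

View pics/s2d.png

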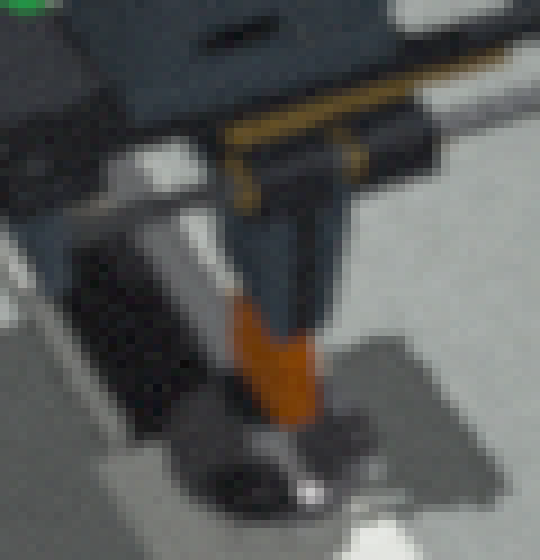

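>>> play_rows(increments=[[0,0,0,0,0.6],[0,0,0,0,0.4],[0,0,0,0,0.4],[0,0,0,0,0.4]])

```text
time_s: 5.5
ee_pos: [546.4, -35.5, 106.8]
ee_rot: [180.0, 0.0, 79.9]
force: [0.0, 0.4, 0.5]
gripper_width: 37.6
```

Run:
```python
from h import *
print(env.state()['gripper_width'],env.state()['ee_pos'])
f=snap('side','s3');cv2.imwrite('pics/s3d.png',cv2.resize(f[190:270,300:380,::-1],None,fx=7,fy=7,interpolation=3))
```

```text
37.57487196097065 [546.42681554 -35.49093054 106.77085252]
```

View pics/s3d.png

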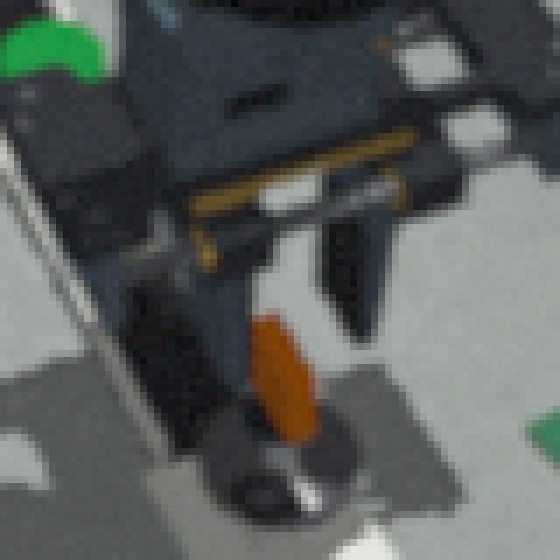

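Run:
```python
from h import *
f=cv2.imread('pics/s3.png')[190:270,300:380];f=cv2.resize(f,None,fx=7,fy=7,interpolation=3)
P=lambda X:((proj('side',X)-[300,190]+.5)*7).astype(int)
a=np.radians(9.8);ex=np.array([np.cos(a),-np.sin(a),0]);ey=np.array([np.sin(a),np.cos(a),0]);c=np.array([546.4,-35.5,0])
def box(c,x0,x1,y0,y1,z0,z1,col):
    for z in(z0,z1):
        q=P([c+ex*x+ey*y+[0,0,z] for x,y in((x0,y0),(x1,y0),(x1,y1),(x0,y1))]);cv2.polylines(f,[q.reshape(-1,1,2)],True,col,1)
for s in(1,-1): box(c,s*18.8,s*32.3,-16,16,92.8,135,(0,255,255))
box(c,-6,6,-18,18,78,112,(255,0,255))
cv2.imwrite('pics/s3o.png',f)
```

```text
(no output)
```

View pics/s3o.png

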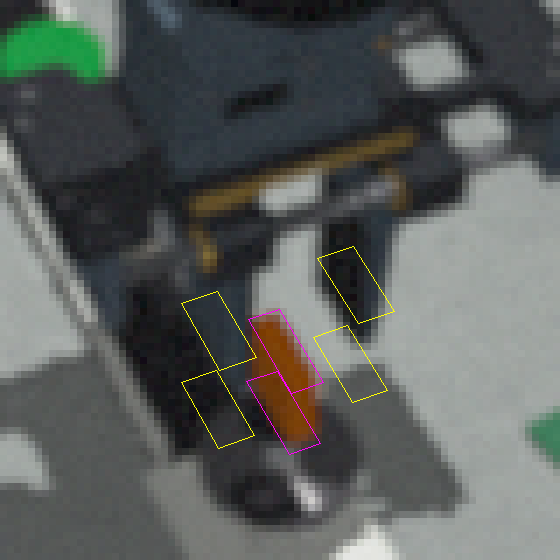

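The overlay lines up on the wing, but the fingertips show about 30 mm higher than my box model puts them. That explains why the jaws closed above the wing. Lowering carefully with the jaws part-open is safe because they clear both the wing and the bar.

>>> play_rows(increments=[[0,0,-5,0,0.4],[0,0,-5,0,0.4],[0,0,-5,0,0.4],[0,0,-5,0,0.4],[0,0,0,0,0.4],[0,0,0,0,0.4]])

```text
time_s: 6.3
ee_pos: [546.5, -35.5, 86.8]
ee_rot: [180.0, 0.0, 79.9]
force: [-1.0, 0.5, -0.4]
gripper_width: 54.9
```

```bash
cat > ov.py <<'E'
from h import *
def ov(n,name,zt=None):
    s=env.state();g=s['ee_pos'];w=s['gripper_width'];print(g.round(1),w,s['qpos'].round(2))
    I=snap(n,name);u=proj(n,g)[0].astype(int);x0=max(u[0]-45,0);y0=max(u[1]-45,0)
    f=cv2.resize(I[y0:y0+80,x0:x0+90,::-1],None,fx=7,fy=7,interpolation=3)
    P=lambda X:((proj(n,X)-[x0,y0]+.5)*7).astype(int)
    a=np.radians(s['ee_rot'][2]-90);ex=np.array([np.cos(a),np.sin(a),0]);ey=np.array([-np.sin(a),np.cos(a),0])
    z0=g[2]-14
    for sg in(1,-1):
        for z in(z0,z0+42):
            q=P([g*[1,1,0]+ex*x+ey*y+[0,0,z] for x,y in((sg*w/2,-16),(sg*(w/2+13.5),-16),(sg*(w/2+13.5),16),(sg*w/2,16))])
            cv2.polylines(f,[q.reshape(-1,1,2)],True,(0,255,255),1)
    cv2.imwrite('pics/'+name+'o.png',f)
E
python3 -c "
from ov import *
ov('side','s4')"
```

```text
[546.5 -35.5  86.8] 54.923816393956294 [ -4.92  21.3  102.51  -0.    56.18   5.18]
```

View pics/s4o.png

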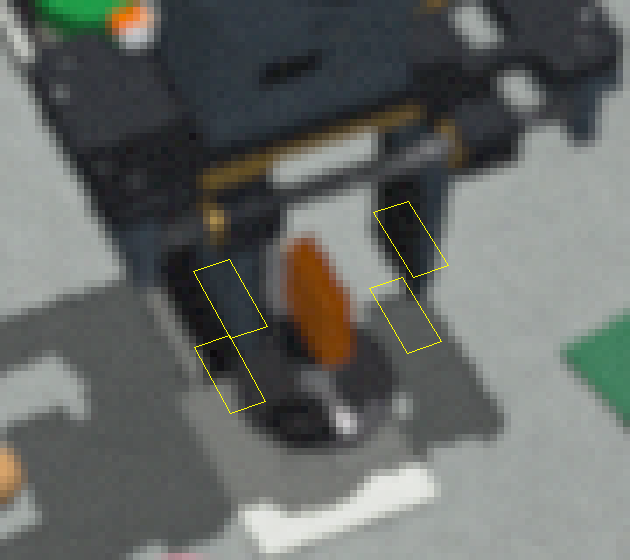

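>>> play_rows(increments=[[0,0,-5,0,0.5],[0,0,-5,0,0.5],[0,0,-5,0,0.5],[0,0,0,0,0.5],[0,0,0,0,0.5]])

```text
time_s: 6.98
ee_pos: [546.5, -35.5, 71.8]
ee_rot: [180.0, 0.0, 79.9]
force: [-0.3, -0.3, -0.3]
gripper_width: 45.8
```

```bash
python3 -c "
from ov import *
ov('side','s5')"
```

```text
[546.5 -35.5  71.8] 45.84397603957665 [ -4.92  22.24 103.57  -0.    54.18   5.18]
```

View pics/s5o.png

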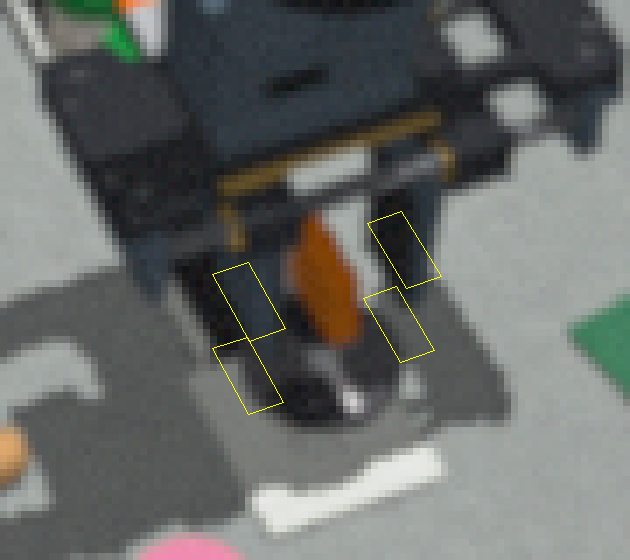

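>>> play_rows(increments=[[0,0,-4,0,0.6],[0,0,0,0,0.7],[0,0,0,0,0.8],[0,0,0,0,0.9],[0,0,0,0,1],[0,0,0,0,1],[0,0,0,0,1],[0,0,0,0,1],[0,0,0,0,1]], newtons=10)

```text
time_s: 8.15
ee_pos: [548.0, -35.7, 67.9]
ee_rot: [179.8, -0.0, 79.9]
force: [5.7, -0.4, -4.3]
gripper_width: 12.0
```

```bash
python3 -c "
from ov import *
ov('side','s6');print(env.state()['force'],env.state()['torque'])"
```

```text
[548.  -35.7  67.9] 11.996235712952991 [-4.9200e+00  2.2520e+01  1.0378e+02 -1.0000e-02  5.3510e+01  5.1800e+00]
[ 4.95646628 -1.61690833 -3.77932755] [-0.31063535 -0.99301198 -0.00778945]
```

View pics/s6o.png

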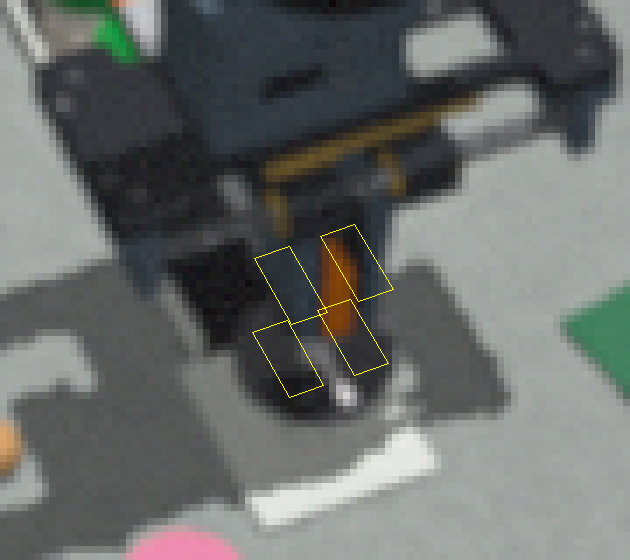

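Gripped, with width 12.0. The x force suggests the axis is about 2 mm further +x, so I'll recentre, firm up the grip and lift.

>>> play_rows(increments=[[2,0,0,0,1],[0,0,0,0,1],[0,0,0,0,1],[0,0,0,0,1]], newtons=50)

```text
time_s: 8.7
ee_pos: [548.1, -35.7, 67.9]
ee_rot: [-180.0, 0.0, 79.9]
force: [1.2, -2.4, 0.5]
gripper_width: 11.6
```

>>> play_rows(increments=[[0,0,3,0,1],[0,0,3,0,1],[0,0,2,0,1],[0,0,2,0,1],[0,0,0,0,1],[0,0,0,0,1]])

```text
time_s: 9.45
ee_pos: [548.1, -35.7, 77.6]
ee_rot: [-180.0, 0.0, 79.9]
force: [2.6, -3.5, -6.2]
gripper_width: 11.8
```

Held: fz is −6 N with about 10 mm of lift. Turning clockwise about 75°.

>>> play_rows(increments=[[0,0,0,-5,1],[0,0,0,-7,1],[0,0,0,-7,1],[0,0,0,-7,1],[0,0,0,-7,1],[0,0,0,-7,1],[0,0,0,-7,1],[0,0,0,-7,1],[0,0,0,-7,1],[0,0,0,-7,1],[0,0,0,-6.5,1],[0,0,0,0,1],[0,0,0,0,1]])

```text
time_s: 11.08
ee_pos: [546.5, -34.0, 77.1]
ee_rot: [-179.8, 0.2, 5.5]
force: [-3.6, 4.9, -5.6]
gripper_width: 11.6
```

```bash
python3 -c "
from ov import *
ov('side','s7');s=env.state();print(s['force'],s['torque'],s['ee_rot'])"
```

```text
[546.5 -34.   77.1] 11.578335198449043 [ -4.85  22.03 102.99   0.16  55.24  79.61]
[-4.5709455   4.21289537 -5.69073618] [ 0.85483958  0.77988717 -0.02831268] [-179.82695226    0.23238727    5.43894905]
```

View pics/s7.png

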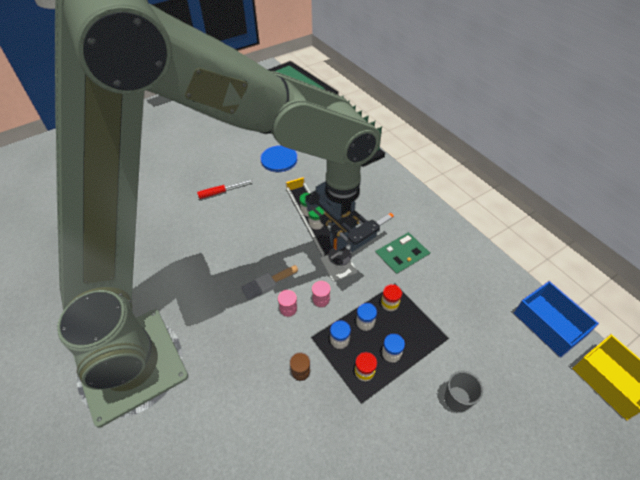

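The bar has swung, with its tip at (390,215). Lowering and releasing.

>>> play_rows(increments=[[0,0,-3,0,1],[0,0,-3,0,1],[0,0,-3,0,1],[0,0,-2,0,1],[0,0,0,0,1],[0,0,0,0,1]])

```text
time_s: 11.88
ee_pos: [546.6, -34.0, 67.9]
ee_rot: [-179.8, 0.2, 5.4]
force: [-4.9, 5.1, 4.4]
gripper_width: 11.7
```

>>> play_rows(increments=[[0,0,0,0,0.8],[0,0,0,0,0.7],[0,0,0,0,0.5],[0,0,0,0,0.5],[0,0,15,0,0.5],[0,0,25,0,0.5],[0,0,40,0,0.5],[0,0,0,0,0.5]])

```text
time_s: 12.88
ee_pos: [551.1, -35.7, 151.0]
ee_rot: [179.9, -0.5, 5.4]
force: [-0.9, -0.4, -0.7]
gripper_width: 45.5
```

Run:
```python
from h import *
f=snap('side','s8');cv2.imwrite('pics/s8c.png',cv2.resize(f[165:305,275:425,::-1],None,fx=5,fy=4,interpolation=3))
```

```text
(no output)
```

View pics/s8c.png

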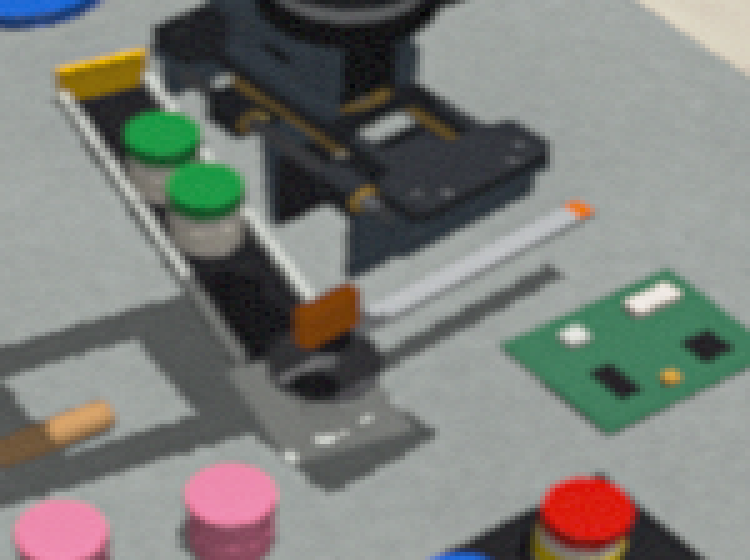

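Bar is open and the knob is down (the wing has turned to (327,318), with fz reversing to +4 at the bottom). Next I'll close the jaws and go into the lane behind the second jar, then push forward.

>>> play_rows(increments=[[1.8,12.3,0,9.35,1],[1.8,12.3,0,9.35,1],[1.8,12.3,0,9.35,1],[1.8,12.3,0,9.35,1],[1.8,12.3,0,9.35,1],[1.8,12.3,0,9.35,1],[1.8,12.3,0,9.35,1],[1.8,12.3,0,9.35,1],[0,0,0,0,1],[0,0,0,0,1],[0,0,0,0,1]], newtons=20)

```text
time_s: 14.3
ee_pos: [562.6, 62.4, 146.6]
ee_rot: [-180.0, 0.0, 80.1]
force: [0.1, -1.1, 0.5]
gripper_width: 0.5
```

Run:
```python
from ov import *
ov('side','s9');print(env.state()['ee_rot'])
```

```text
[562.6  62.4 146.6] 0.46051919293529114 [ 5.170e+00  1.964e+01  9.539e+01 -1.000e-02  6.500e+01  1.507e+01]
[-1.79991934e+02  1.03925146e-02  8.01195351e+01]
```

View pics/s9o.png

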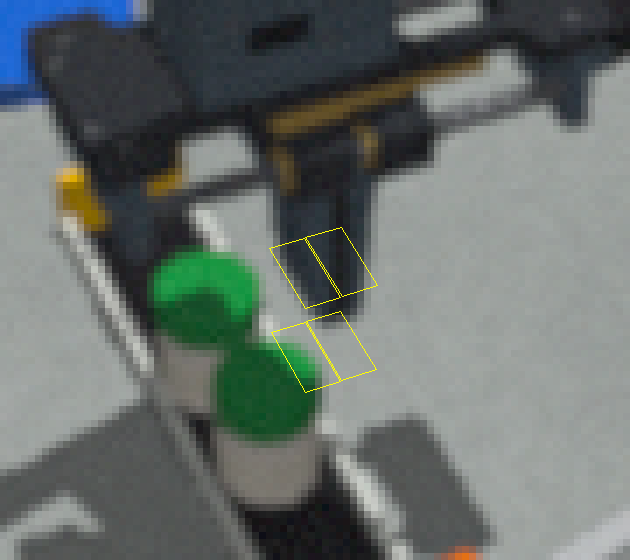

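View pics/s9.png

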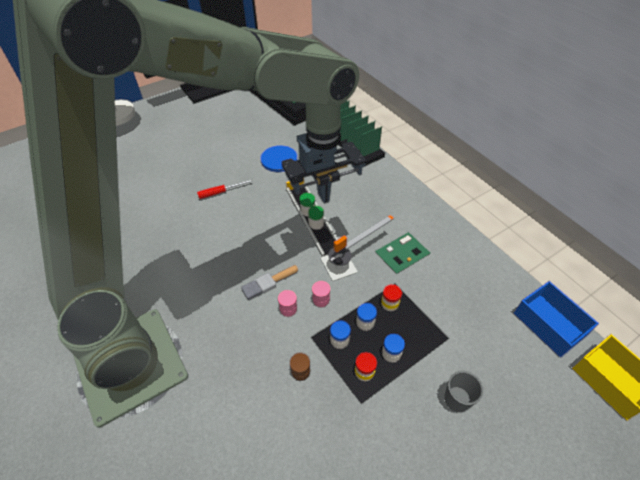

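Run:
```python
from m import *
f=cv2.cvtColor(cv2.imread('pics/s8.png'),cv2.COLOR_BGR2RGB)
for b in blobs(f,'green'):
    X=ray('side',b[0],56)[0];d=X[:2]-[568.3,92.8];a=np.radians(9.8)
    print(b[0],b[1],X.round(1),'lane',d@[np.cos(a),-np.sin(a)],d@[np.sin(a),np.cos(a)])
```

```text
[310.9 205.3] 332 [576.3 148.6  56. ] lane -1.6137897928127662 56.36508090997833
[402.  253.3] 558 [ 678.4 -120.    56. ] lane 144.69494723484266 -190.92736033027305
```

>>> play_rows(increments=[[0,0,-25,0,1],[0,0,-25,0,1],[0,0,-25,0,1],[0,0,-20,0,1],[0,0,-15,0,1],[0,0,-10,0,1],[0,0,0,0,1],[0,0,0,0,1]])

```text
time_s: 15.35
ee_pos: [563.4, 63.0, 27.4]
ee_rot: [179.9, -0.0, 80.2]
force: [0.1, 0.4, -0.1]
gripper_width: 0.7
```

Run:
```python
from ov import *
ov('side','s10');print(env.state()['force'])
```

```text
[563.4  63.   27.4] 0.7452418202329547 [  5.22  26.66 103.83  -0.    49.43  15.02]
[ 0.02612038  0.17345659 -0.07384513]
```

View pics/s10o.png

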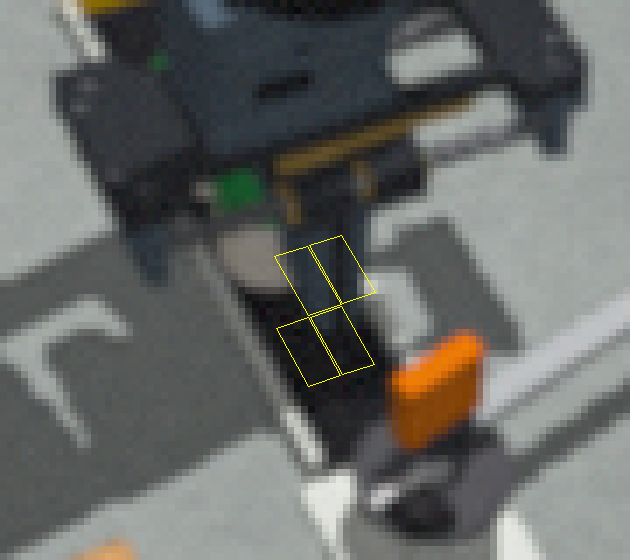

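>>> play_rows(increments=[[0,0,-5,0,1],[0,0,-5,0,1],[0,0,-4,0,1],[0,0,0,0,1],[0,0,0,0,1]])

```text
time_s: 16.02
ee_pos: [562.9, 62.9, 12.8]
ee_rot: [180.0, 0.0, 80.2]
force: [0.3, -0.4, 0.2]
gripper_width: 0.2
```

Run:
```python
from ov import *
ov('side','s11');print(env.state()['force'])
```

```text
[562.9  62.9  12.8] 0.24867574560070635 [  5.22  27.7  104.67  -0.    47.62  15.01]
[0.42242139 0.2249832  0.01846916]
```

View pics/s11o.png

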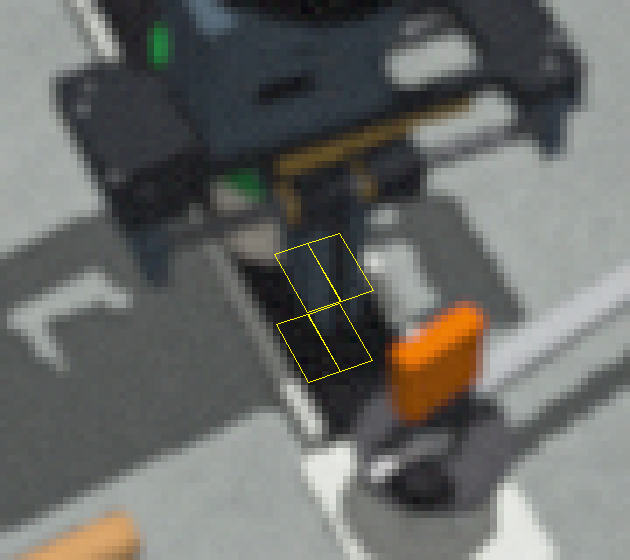

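>>> play_rows(increments=[[0,0,-6,0,1],[1.36,7.88,0,0,1],[1.36,7.88,0,0,1],[1.36,7.88,0,0,1],[1.36,7.88,0,0,1],[1.36,7.88,0,0,1],[1.36,7.88,0,0,1],[1.36,7.88,0,0,1],[1.36,7.88,0,0,1],[1.36,7.88,0,0,1],[1.36,7.88,0,0,1],[1.36,7.88,0,0,1],[1.36,7.88,0,0,1],[0,0,0,0,1]])

```text
time_s: 17.82
ee_pos: [579.4, 158.8, 6.6]
ee_rot: [180.0, -0.1, 80.2]
force: [-0.3, 0.5, -0.4]
gripper_width: 0.4
```

Run:
```python
from ov import *
ov('side','s12');print(env.state()['force'])
```

```text
[579.4 158.8   6.6] 0.43419849305680586 [1.419e+01 3.056e+01 1.002e+02 9.000e-02 4.918e+01 2.392e+01]
[-0.52067628  0.38261103  0.61038184]
```

View pics/s12o.png

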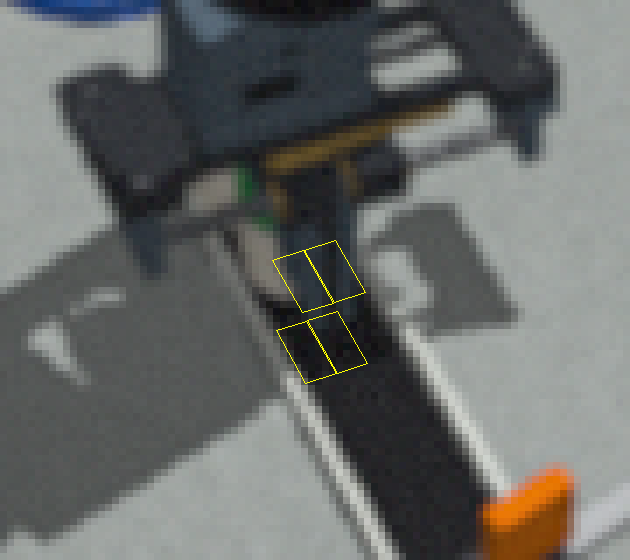

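Both jars are moving upright ahead of the fingers. Continuing slowly until the stop is felt.

>>> play_rows(increments=[[0.68,3.94,0,0,1],[0.68,3.94,0,0,1],[0.68,3.94,0,0,1],[0.34,1.97,0,0,1],[0.34,1.97,0,0,1],[0.34,1.97,0,0,1],[0,0,0,0,1]])

```text
time_s: 18.75
ee_pos: [582.2, 175.6, 6.7]
ee_rot: [180.0, -0.0, 80.2]
force: [-0.6, 0.1, -1.1]
gripper_width: 0.4
```

>>> play_rows(increments=[[0.34,1.97,0,0,1],[0.34,1.97,0,0,1],[0.34,1.97,0,0,1],[0,0,0,0,1]])

```text
time_s: 19.25
ee_pos: [582.6, 178.6, 6.8]
ee_rot: [-180.0, 0.3, 80.3]
force: [-1.2, -10.4, 2.1]
gripper_width: 0.7
```

Run:
```python
from ov import *
ov('side','s13');print(env.state()['force'])
```

```text
[582.6 178.6   6.8] 0.6825103873410135 [16.09 31.26 98.76 -0.28 50.13 25.99]
[ -1.0094391  -10.82737562   2.35260849]
```

View pics/s13o.png

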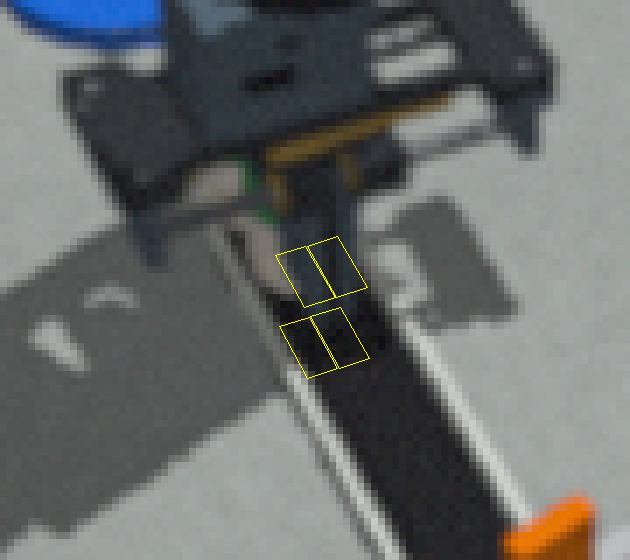

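>>> play_rows(increments=[[-1.7,-9.85,0,0,1],[0,0,40,0,1],[0,0,50,0,1],[0,0,50,0,0],[-9.6,-46.9,0,-10,0],[-9.6,-46.9,0,-10,0],[-9.6,-46.9,0,-10,0],[-9.6,-46.9,0,-10,0],[-9.6,-46.9,0,-10,0],[-9.6,-46.9,0,-10,0],[-9.6,-46.9,0,-10,0],[-9.6,-46.9,0,-10,0],[0,0,0,0,0],[0,0,0,0,0],[0,0,0,0,0]])

```text
time_s: 21.18
ee_pos: [505.1, -202.7, 146.8]
ee_rot: [-180.0, -0.0, 0.3]
force: [0.7, 0.1, 1.0]
gripper_width: 91.2
```

```bash
cat > look.py <<'E'
from m import *
import sys
def lane(X):
    d=X[:2]-np.array([568.3,92.8]);a=np.radians(9.8);return (d@[np.cos(a),-np.sin(a)]).round(1),(d@[np.sin(a),np.cos(a)]).round(1)
def look(tag):
    s=env.state();print(s['ee_pos'].round(1),s['ee_rot'][2].round(1),s['force'].round(1))
    for n in('top','side'):
        f=snap(n,n+tag)
        for c in('green','blue','red'):
            for b in blobs(f,c):
                if b[1]<450:
                    X=ray(n,b[0],58 if c=='green' else 56)[0];print(n,c,b[0],b[1],b[2],X.round(1),lane(X))
E
python3 -c "
from look import *
look('14')"
```

```text
[ 505.1 -202.7  146.8] 0.3 [0.7 0.1 1. ]
top blue [406.2 292. ] 25 [404 287   5  11] [ 433.  -191.7   56. ] (np.float64(-84.9), np.float64(-303.3))
top red [406.9 224.3] 266 [398 216  19  19] [ 586.1 -194.6   56. ] (np.float64(66.5), np.float64(-280.2))
top red [455.8 294. ] 296 [447 285  19  19] [ 429.8 -302.    56. ] (np.float64(-69.2), np.float64(-412.6))
top red [148.3 313.8] 310 [141 295  16  36] [378.8 384.7  56. ] (np.float64(-236.5), np.float64(255.4))
side green [290.9  77.8] 362 [266  67  56  23] [870.7 761.3  58. ] (np.float64(184.2), np.float64(710.2))
side green [301. 188.] 214 [290 180  21  17] [588.4 221.2  58. ] (np.float64(-2.1), np.float64(130.0))
side green [409.6 249.7] 304 [393 238  36  24] [ 700.7 -122.7   58. ] (np.float64(167.1), np.float64(-189.8))
side green [390.  262.5] 54 [384 257  13  12] [ 633.9 -127.    58. ] (np.float64(102.0), np.float64(-205.4))
side blue [149.6   1.5] 33 [143   0  15   5] [ 659.6 1815.4   56. ] (np.float64(-203.2), np.float64(1713.0))
side blue [197.9  22.9] 347 [189   0  19  47] [ 764.7 1429.6   56. ] (np.float64(-34.1), np.float6
[... 278 characters left out ...]
.6 366.1  56. ] (np.float64(-55.1), np.float64(267.8))
side blue [366.5 312.2] 289 [357 303  20  19] [ 502.2 -206.7   56. ] (np.float64(-14.1), np.float64(-306.4))
side blue [339.8 329.7] 343 [330 320  21  21] [ 426.6 -209.9   56. ] (np.float64(-88.1), np.float64(-322.4))
side blue [378.1 335.8] 328 [368 326  21  21] [ 488.1 -267.9   56. ] (np.float64(-17.7), np.float64(-369.0))
side red [211.  191.3] 186 [198 185  27  13] [366.6 354.4  56. ] (np.float64(-243.3), np.float64(223.4))
side red [396.6 296.6] 62 [390 291  12  11] [ 585.6 -211.9   56. ] (np.float64(68.9), np.float64(-297.3))
side red [365.9 362.3] 358 [356 352  21  22] [ 429.3 -302.4   56. ] (np.float64(-69.7), np.float64(-413.1))
```

View pics/side14.png

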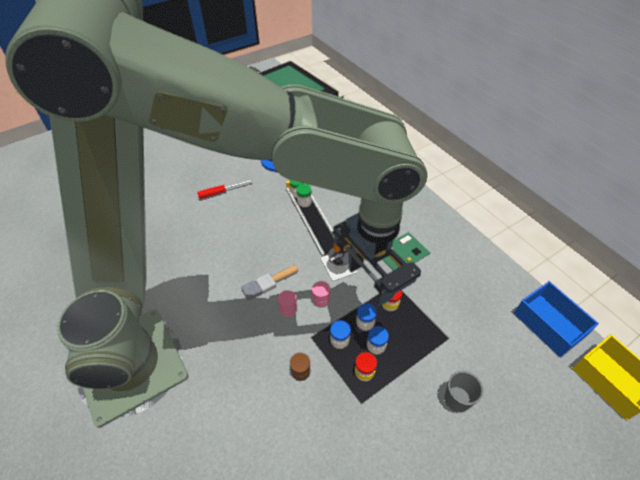

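View pics/top14.png

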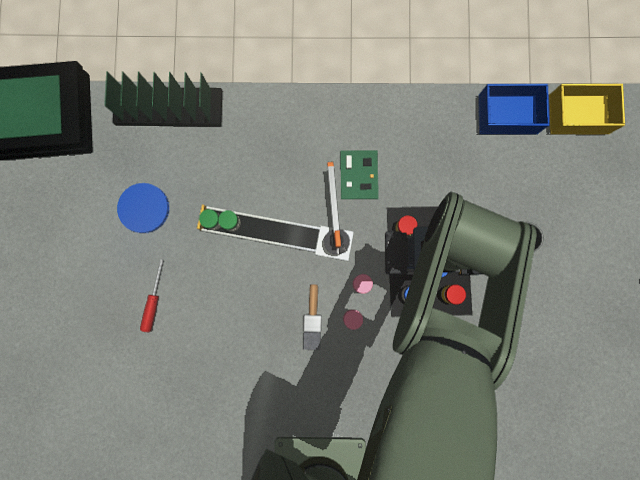

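Old jars are packed at the front: top lids (209,218) and (229,221), blob centre 130 mm before pushing contact. One blue jar was knocked to (378,336) side, world about (488,-268). I'll pick that one first, with jaws at −17° to clear its neighbours.

>>> play_rows(increments=[[-2.3,-9.3,0,10.4,0.2],[-2.3,-9.3,0,10.4,0.2],[-2.3,-9.3,0,10.4,0.2],[-2.3,-9.3,0,10.4,0.2],[-2.3,-9.3,0,10.4,0.2],[-2.3,-9.3,0,10.4,0.2],[-2.3,-9.5,0,10.3,0.2],[0,0,-20,0,0.2],[0,0,-15,0,0.2],[0,0,0,0,0.2],[0,0,0,0,0.2]])

```text
time_s: 22.65
ee_pos: [489.1, -269.1, 112.2]
ee_rot: [180.0, 0.0, 72.9]
force: [-0.6, 0.1, -0.6]
gripper_width: 73.3
```

Run:
```python
from ov import *
ov('side','s15');print(env.state()['ee_rot'])
I=cv2.imread('pics/top14.png');cv2.imwrite('pics/t14c.png',cv2.resize(I[190:275,190:365],None,fx=4.5,fy=4.5,interpolation=3))
```

```text
[ 489.1 -269.1  112.2] 73.2861347469162 [-3.001e+01  2.069e+01  9.925e+01  1.000e-02  6.002e+01 -1.294e+01]
[1.79924675e+02 1.44004273e-02 7.29306601e+01]
```

View pics/s15o.png

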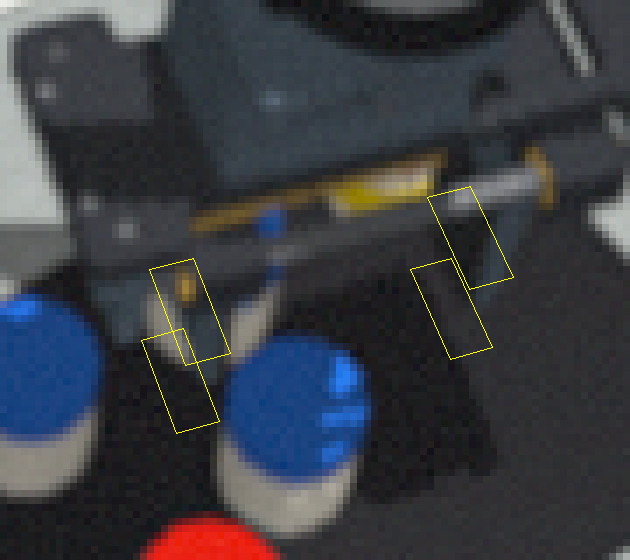

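View pics/t14c.png

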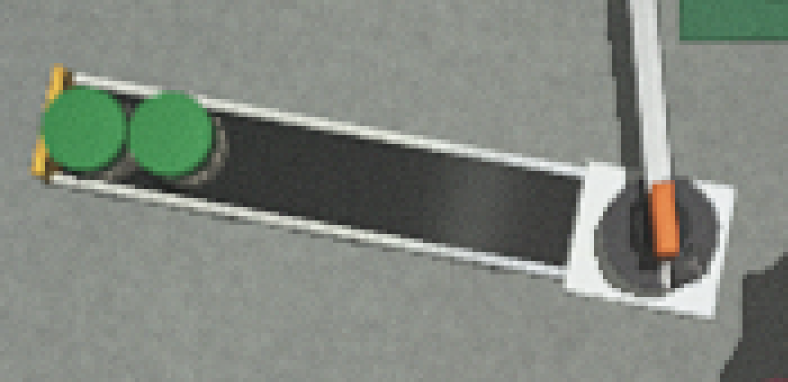

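Old jars are confirmed packed against the stop (crop (85,130), (170,135)). Descending part-way on the blue jar to check.

>>> play_rows(increments=[[0,0,-20,0,0.2],[0,0,-20,0,0.2],[0,0,-20,0,0.2],[0,0,0,0,0.2],[0,0,0,0,0.2]])

```text
time_s: 23.32
ee_pos: [489.4, -269.6, 52.8]
ee_rot: [179.9, 0.0, 72.9]
force: [0.5, 0.2, 0.7]
gripper_width: 73.0
```

Run:
```python
from ov import *
ov('side','s16')
```

```text
[ 489.4 -269.6   52.8] 73.00193832472571 [-30.03  24.29 103.42   0.    52.17 -12.94]
```

View pics/s16o.png

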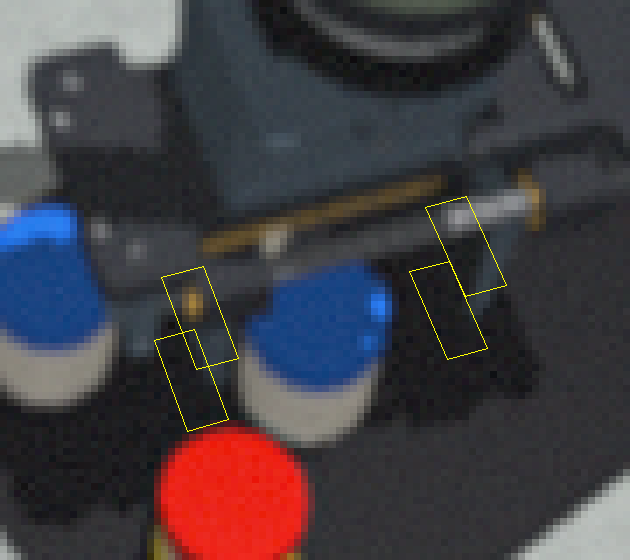

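>>> play_rows(increments=[[0,0,-13,0,0.2],[0,0,-13,0,0.2],[0,0,-12,0,0.2],[0,0,0,0,0.2],[0,0,0,0,0.5],[0,0,0,0,0.6],[0,0,0,0,0.7],[0,0,0,0,0.7],[0,0,0,0,0.7],[0,0,0,0,0.7]], newtons=15)

```text
time_s: 24.62
ee_pos: [489.0, -269.4, 14.2]
ee_rot: [179.9, 0.0, 72.9]
force: [0.9, 0.3, 2.4]
gripper_width: 43.6
```

Run:
```python
from ov import *
ov('side','s17');print(env.state()['force'])
```

```text
[ 489.  -269.4   14.2] 43.55158121569814 [-30.04  27.   105.75   0.    47.19 -12.94]
[ 0.12272359 -0.39383673  3.01922874]
```

View pics/s17o.png

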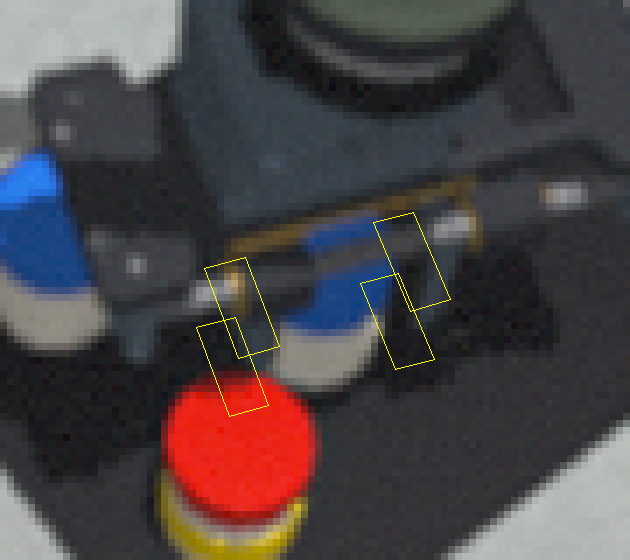

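Gripped at 43.6 mm. Lifting and carrying it to the lane.

>>> play_rows(increments=[[0,0,5,0,0.7],[0,0,15,0,0.7],[0,0,40,0,0.7],[0,0,50,0,0.7],[0,0,40,0,0.7],[9.25,43.3,0,0.73,0.7],[9.25,43.3,0,0.73,0.7],[9.25,43.3,0,0.73,0.7],[9.25,43.3,0,0.73,0.7],[9.25,43.3,0,0.73,0.7],[9.25,43.3,0,0.73,0.7],[9.25,43.3,0,0.73,0.7],[9.25,43.3,0,0.73,0.7],[9.25,43.3,0,0.73,0.7],[9.25,43.3,0,0.73,0.7],[0,0,0,0,0.7],[0,0,0,0,0.7],[0,0,0,0,0.7]], newtons=25)

```text
time_s: 26.92
ee_pos: [580.8, 162.7, 164.0]
ee_rot: [-180.0, 0.0, 80.1]
force: [0.8, 0.5, -2.6]
gripper_width: 43.7
```

Run:
```python
from ov import *
ov('side','s18');print(env.state()['force'],env.state()['ee_rot'])
```

```text
[580.8 162.7 164. ] 43.669853136614684 [ 1.456e+01  2.211e+01  8.885e+01 -2.000e-02  6.905e+01  2.444e+01]
[-0.61706238 -0.19160827 -1.90341084] [1.79999524e+02 1.61585390e-02 8.01247878e+01]
```

View pics/s18.png

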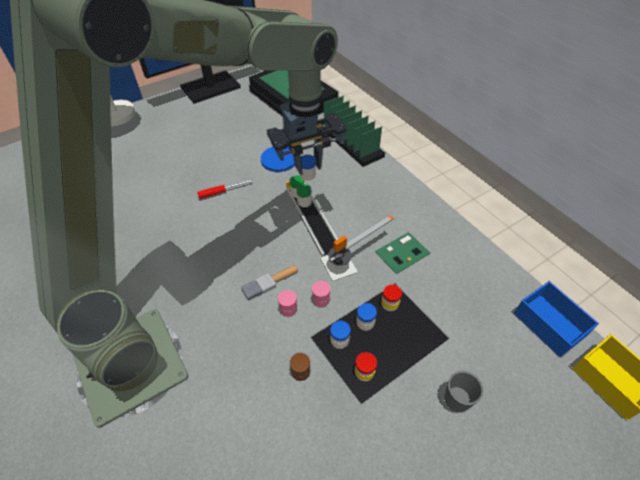

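>>> play_rows(increments=[[0,0,-30,0,0.7],[0,0,-40,0,0.7],[0,0,-30,0,0.7],[0,0,-15,0,0.7],[0,0,-8,0,0.7],[0,0,-8,0,0.7],[0,0,-6,0,0.7],[0,0,0,0,0.7],[0,0,0,0,0.7]])

```text
time_s: 28.1
ee_pos: [581.4, 163.9, 27.2]
ee_rot: [179.9, -0.0, 80.2]
force: [0.9, 0.1, -1.5]
gripper_width: 43.4
```

>>> play_rows(increments=[[0,0,-3,0,0.7],[0,0,-3,0,0.7],[0,0,-3,0,0.7],[0,0,0,0,0.7],[0,0,0,0,0.7]])

```text
time_s: 28.72
ee_pos: [581.1, 163.8, 17.7]
ee_rot: [180.0, 0.0, 80.2]
force: [-0.1, -0.2, -2.1]
gripper_width: 43.4
```

Run:
```python
from ov import *
ov('side','s19');print(env.state()['force'],env.state()['ee_rot'])
```

```text
[581.1 163.8  17.7] 43.40993024957557 [ 1.465e+01  3.005e+01  9.913e+01 -1.000e-02  5.082e+01  2.445e+01]
[ 6.54855384e-01 -1.30217743e-03 -1.85442328e+00] [ 1.79984827e+02 -4.06468515e-03  8.02057169e+01]
```

View pics/s19o.png

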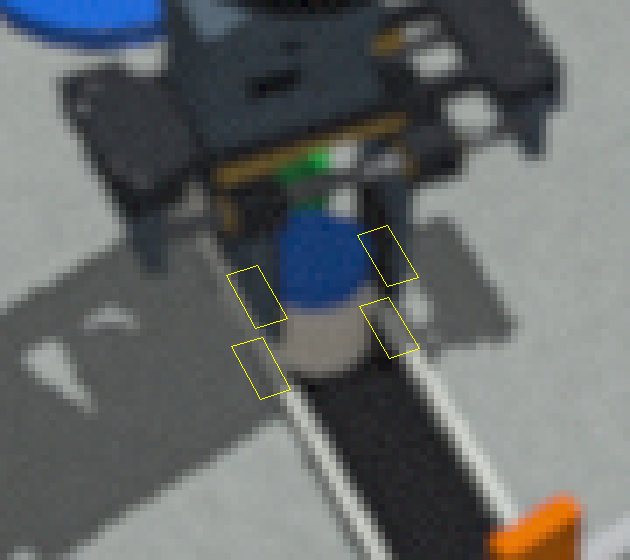

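Jar sits between the walls. Lowering the last 2 mm, releasing and going up.

>>> play_rows(increments=[[0,0,-1,0,0.7],[0,0,-1,0,0.7],[0,0,0,0,0.7],[0,0,0,0,0.7]])

```text
time_s: 29.28
ee_pos: [581.2, 163.8, 16.2]
ee_rot: [180.0, -0.0, 80.2]
force: [-0.7, 0.5, 2.1]
gripper_width: 43.4
```

>>> play_rows(increments=[[0,0,0,0,0.4],[0,0,0,0,0.35],[0,0,0,0,0.3],[0,0,10,0,0.3],[0,0,30,0,0.3],[0,0,40,0,0.3],[0,0,50,0,0.3],[-9.5,-47,10,-10,0.2],[-9.5,-47,0,-10,0.2],[-9.5,-47,0,-10,0.2],[-9.5,-47,0,-10,0.2],[-9.5,-47,0,-10,0.2],[-9.5,-47,0,-10,0.2],[-9.5,-47,0,-10,0.2],[-9.5,-41,0,-10,0.2],[0,0,0,0,0.2],[0,0,0,0,0.2],[0,0,0,0,0.2]])

```text
time_s: 31.52
ee_pos: [505.4, -205.1, 156.0]
ee_rot: [-180.0, -0.0, 0.3]
force: [0.0, 0.2, -0.2]
gripper_width: 72.9
```

```bash
python3 -c "
from look import *
look('20')
I=cv2.imread('pics/top20.png');cv2.imwrite('pics/t20c.png',cv2.resize(I[190:275,190:365],None,fx=4.5,fy=4.5,interpolation=3))"
```

```text
[ 505.4 -205.1  156. ] 0.3 [ 0.   0.2 -0.2]
top green [  4.5 118.7] 35 [  1 113  10  14] [824.4 737.4  58. ] (np.float64(142.6), np.float64(678.8))
top green [ 16.3 120.4] 40 [ 11 113  11  14] [820.7 710.1  58. ] (np.float64(143.6), np.float64(651.2))
top blue [248.2 225.5] 289 [239 216  19  20] [580.1 166.6  56. ] (np.float64(-0.9), np.float64(74.8))
top blue [407.5 292.6] 64 [404 286   8  15] [ 431.7 -194.5   56. ] (np.float64(-85.7), np.float64(-306.4))
top red [407.2 223.8] 257 [398 216  19  16] [ 587.3 -195.3   56. ] (np.float64(67.7), np.float64(-280.7))
top red [455.8 294. ] 296 [447 285  19  19] [ 429.8 -302.    56. ] (np.float64(-69.2), np.float64(-412.6))
top red [148.2 313.7] 302 [141 295  16  36] [379. 385.  56.] (np.float64(-236.3), np.float64(255.7))
side green [289.   75.3] 199 [270  67  45  17] [874.  781.3  58. ] (np.float64(184.0), np.float64(730.5))
side green [300.1 186.5] 233 [290 178  21  19] [589.4 228.   58. ] (np.float64(-2.2), np.float64(136.8))
side green [410.6 248.7] 260 [394 238  35  22] [ 704.9 -121.6   58. ] (np.float64(171.1), np.float64(-188.0))
side
[... 584 characters left out ...]
] [562.3 369.8  56. ] (np.float64(-53.1), np.float64(272.0))
side blue [308.2 201.6] 176 [301 195  16  14] [577.7 165.   56. ] (np.float64(-3.1), np.float64(72.7))
side blue [366.3 312.2] 289 [357 303  20  19] [ 501.8 -206.4   56. ] (np.float64(-14.6), np.float64(-306.2))
side blue [339.8 329.7] 343 [330 320  21  21] [ 426.6 -209.9   56. ] (np.float64(-88.1), np.float64(-322.4))
side red [210.9 191.4] 185 [198 185  27  14] [366.2 354.1  56. ] (np.float64(-243.7), np.float64(223.1))
side red [395.  296.3] 98 [387 290  15  12] [ 583.  -209.2   56. ] (np.float64(65.9), np.float64(-295.1))
side red [365.8 362.4] 358 [356 352  21  22] [ 429.  -302.4   56. ] (np.float64(-70.0), np.float64(-413.2))
```

View pics/t20c.png

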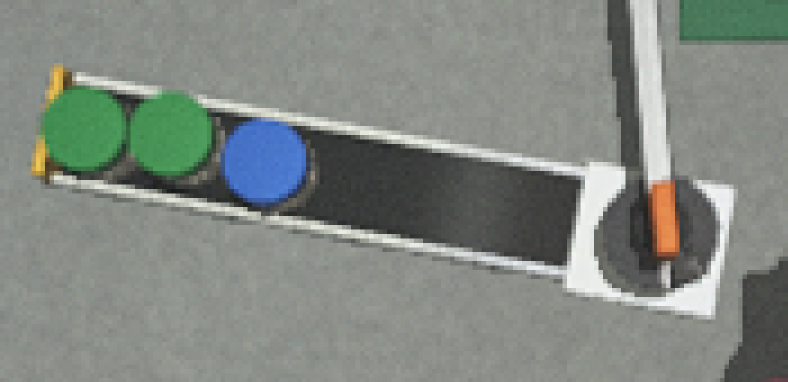

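View pics/side20.png

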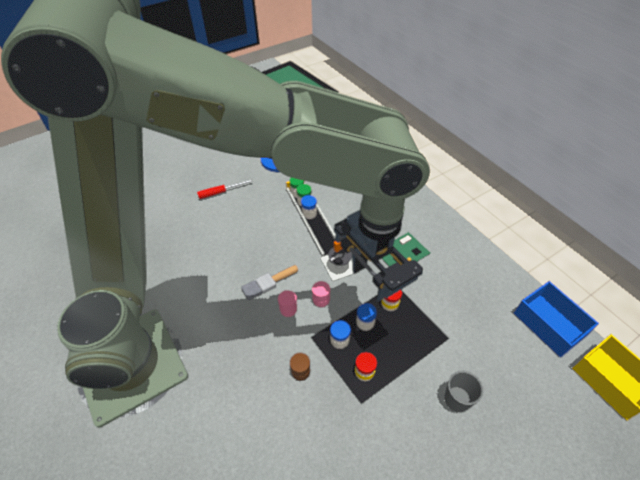

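The first blue jar stands in the lane at y≈74. Next is the blue jar at side (366,312), world (503,-206), with jaws along y and neighbours clear.

>>> play_rows(increments=[[-1,-0.5,-30,0,0.2],[0,0,-40,0,0.2],[0,0,-30,0,0.2],[0,0,-20,0,0.2],[0,0,-12,0,0.2],[0,0,-10,0,0.2],[0,0,0,0,0.2],[0,0,0,0,0.5],[0,0,0,0,0.6],[0,0,0,0,0.7],[0,0,0,0,0.7],[0,0,0,0,0.7],[0,0,0,0,0.7]], newtons=15)

```text
time_s: 33.25
ee_pos: [504.3, -206.6, 14.2]
ee_rot: [-180.0, -0.0, 0.2]
force: [-0.9, 2.4, 6.2]
gripper_width: 44.0
```

Run:
```python
from ov import *
ov('side','s21');print(env.state()['force'])
```

```text
[ 504.3 -206.6   14.2] 43.976716337820356 [-2.3490e+01  2.6070e+01  1.0753e+02  2.0000e-02  4.6380e+01  6.6300e+01]
[-0.83367017  1.85635973  5.81164969]
```

View pics/s21o.png

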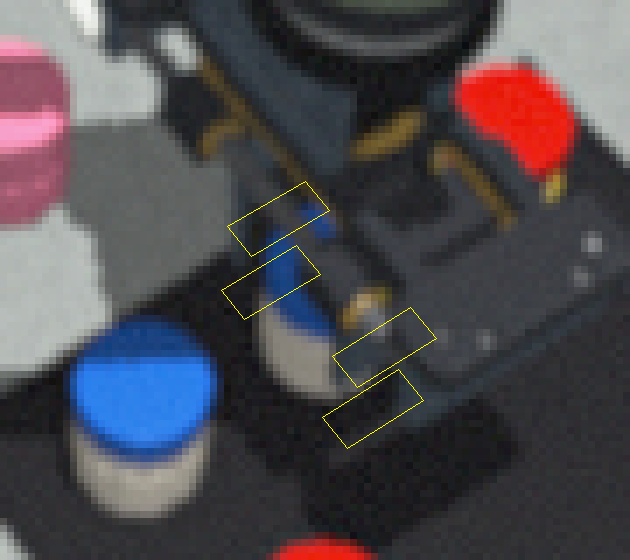

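>>> play_rows(increments=[[0,0,5,0,0.7],[0,0,15,0,0.7],[0,0,40,0,0.7],[0,0,50,0,0.7],[0,0,40,0,0.7],[8.7,40.6,0,10,0.7],[8.7,40.6,0,10,0.7],[8.7,40.6,0,10,0.7],[8.7,40.6,0,10,0.7],[8.7,40.6,0,10,0.7],[8.7,40.6,0,10,0.7],[8.7,40.6,0,10,0.7],[8.7,40.6,0,10,0.7],[0,0,0,0,0.7],[0,0,0,0,0.7],[0,0,0,0,0.7]], newtons=25)

```text
time_s: 35.3
ee_pos: [573.5, 116.9, 164.0]
ee_rot: [180.0, 0.0, 80.1]
force: [0.0, 0.5, -0.5]
gripper_width: 43.4
```

Run:
```python
from ov import *
ov('side','s22');print(env.state()['force'],env.state()['ee_rot'])
```

```text
[573.5 116.9 164. ] 43.41989737975515 [ 1.041e+01  2.053e+01  9.133e+01 -3.000e-02  6.814e+01  2.032e+01]
[ 0.79083374 -0.29813787 -0.289127  ] [1.79987885e+02 1.56938698e-02 8.00996865e+01]
```

View pics/s22o.png

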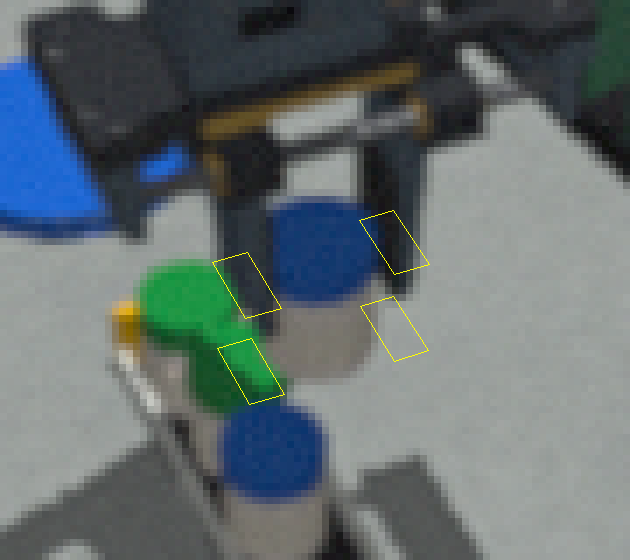

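>>> play_rows(increments=[[0,0,-30,0,0.7],[0,0,-40,0,0.7],[0,0,-30,0,0.7],[0,0,-15,0,0.7],[0,0,-8,0,0.7],[0,0,-8,0,0.7],[0,0,-6,0,0.7],[0,0,-4,0,0.7],[0,0,-3,0,0.7],[0,0,-2,0,0.7],[0,0,-1,0,0.7],[0,0,0,0,0.7],[0,0,0,0,0.7]])

```text
time_s: 36.98
ee_pos: [573.8, 118.1, 16.9]
ee_rot: [180.0, -0.0, 80.2]
force: [0.1, 0.0, -1.1]
gripper_width: 43.7
```

Run:
```python
from ov import *
ov('side','s23');print(env.state()['force'],env.state()['ee_rot'])
```

```text
[573.8 118.1  16.9] 43.65830940570955 [ 10.51  28.79 101.74  -0.    49.44  20.3 ]
[ 0.95459817 -0.44983116 -2.21942688] [ 1.79981983e+02 -3.95322614e-03  8.02068163e+01]
```

View pics/s23o.png

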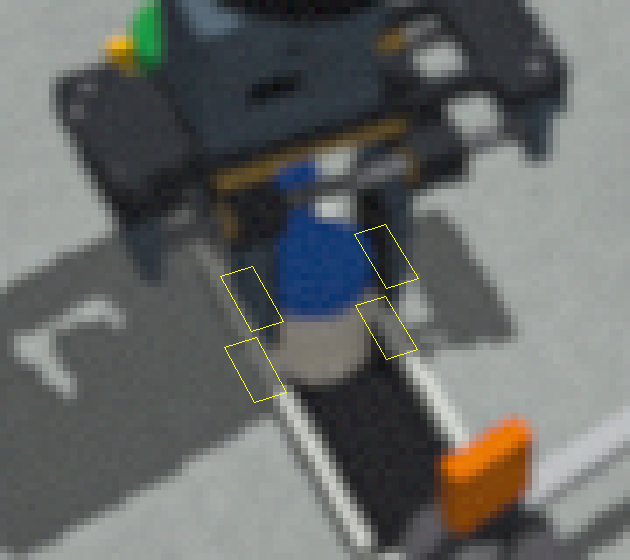

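>>> play_rows(increments=[[0,0,-1.2,0,0.7],[0,0,0,0,0.7],[0,0,0,0,0.4],[0,0,0,0,0.35],[0,0,0,0,0.3],[0,0,10,0,0.3],[0,0,30,0,0.3],[0,0,50,0,0.3],[0,0,50,0,0.3],[-18.2,-41.1,0,-10,0.2],[-18.2,-41.1,0,-10,0.2],[-18.2,-41.1,0,-10,0.2],[-18.2,-41.1,0,-10,0.2],[-18.2,-41.1,0,-10,0.2],[-18.2,-41.1,0,-10,0.2],[-18.2,-41.1,0,-10,0.2],[-18.2,-41.1,0,-10,0.2],[0,0,0,0,0.2],[0,0,0,0,0.2],[0,0,0,0,0.2]])

```text
time_s: 39.52
ee_pos: [428.6, -209.8, 155.7]
ee_rot: [-180.0, -0.0, 0.3]
force: [0.8, -0.1, 0.3]
gripper_width: 72.7
```

```bash
python3 -c "
from look import *
look('24')" | grep -E "^\[|blue"
python3 - <<'E'
import cv2
I=cv2.imread('pics/top24.png');cv2.imwrite('pics/t24c.png',cv2.resize(I[190:275,190:365],None,fx=4.5,fy=4.5,interpolation=3))
E
```

```text
[ 428.6 -209.8  155.7] 0.3 [ 0.8 -0.1  0.3]
top blue [248.2 225.4] 287 [239 216  19  19] [580.3 166.6  56. ] (np.float64(-0.7), np.float64(74.8))
top blue [269.6 229. ] 287 [261 220  19  19] [572.5 117.6  56. ] (np.float64(-0.1), np.float64(25.2))
side blue [139.2  25.4] 325 [129   0  22  48] [ 530.6 1568.6   56. ] (np.float64(-288.4), np.float64(1447.9))
side blue [148.4   1.5] 34 [141   0  17   5] [ 654.6 1819.2   56. ] (np.float64(-208.9), np.float64(1715.9))
side blue [105.   14.2] 40 [99  8 13 12] [ 430.2 1798.7   56. ] (np.float64(-426.5), np.float64(1657.5))
side blue [314.1 217.5] 60 [309 214  13   7] [559.1 104.9  56. ] (np.float64(-11.1), np.float64(10.4))
side blue [339.8 330.2] 308 [331 321  19  20] [ 425.9 -210.9   56. ] (np.float64(-88.6), np.float64(-323.5))
```

View pics/t24c.png

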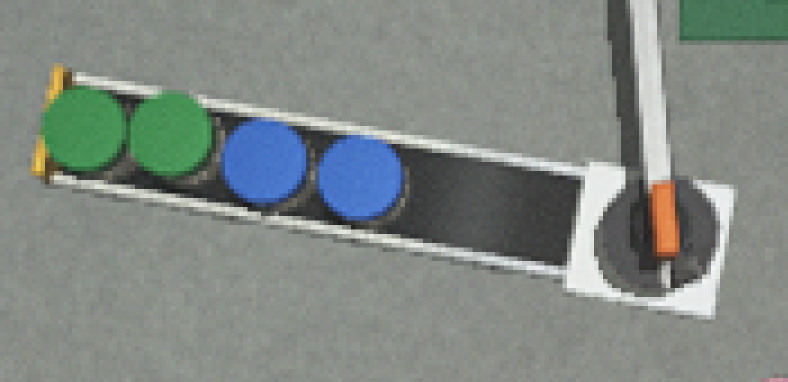

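View pics/side24.png

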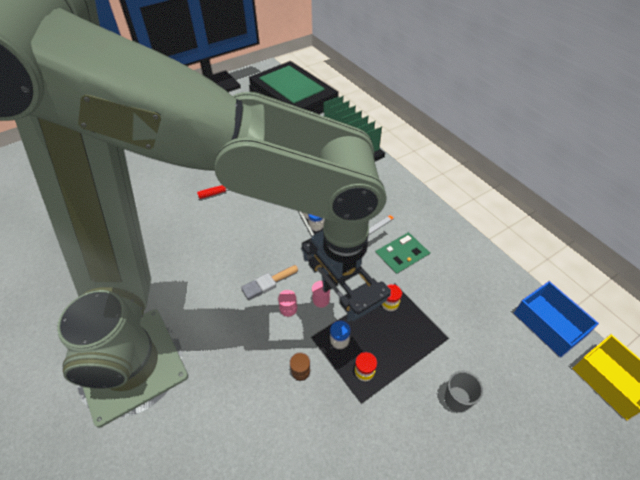

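The second blue jar is placed at y≈25. Now the last one, at side (340,330), world (427,-210).

>>> play_rows(increments=[[-0.5,-0.2,-30,0,0.2],[0,0,-40,0,0.2],[0,0,-30,0,0.2],[0,0,-20,0,0.2],[0,0,-12,0,0.2],[0,0,-10,0,0.2],[0,0,0,0,0.2],[0,0,0,0,0.5],[0,0,0,0,0.6],[0,0,0,0,0.7],[0,0,0,0,0.7],[0,0,0,0,0.7],[0,0,0,0,0.7]], newtons=15)

```text
time_s: 41.25
ee_pos: [427.7, -210.9, 13.9]
ee_rot: [180.0, -0.0, 0.2]
force: [-0.9, 1.1, 5.9]
gripper_width: 43.5
```

>>> play_rows(increments=[[0,0,5,0,0.7],[0,0,15,0,0.7],[0,0,40,0,0.7],[0,0,50,0,0.7],[0,0,40,0,0.7],[17.25,35.2,0,10,0.7],[17.25,35.2,0,10,0.7],[17.25,35.2,0,10,0.7],[17.25,35.2,0,10,0.7],[17.25,35.2,0,10,0.7],[17.25,35.2,0,10,0.7],[17.25,35.2,0,10,0.7],[17.25,35.2,0,10,0.7],[0,0,0,0,0.7],[0,0,0,0,0.7],[0,0,0,0,0.7]], newtons=25)

```text
time_s: 43.25
ee_pos: [565.1, 69.7, 163.5]
ee_rot: [-180.0, 0.0, 80.1]
force: [0.2, -1.0, -0.5]
gripper_width: 43.5
```

>>> play_rows(increments=[[0,0,-30,0,0.7],[0,0,-40,0,0.7],[0,0,-30,0,0.7],[0,0,-15,0,0.7],[0,0,-8,0,0.7],[0,0,-8,0,0.7],[0,0,-6,0,0.7],[0,0,-4,0,0.7],[0,0,-3,0,0.7],[0,0,-2,0,0.7],[0,0,0,0,0.7],[0,0,0,0,0.7]])

```text
time_s: 44.75
ee_pos: [565.7, 70.7, 17.7]
ee_rot: [180.0, -0.0, 80.2]
force: [0.5, -0.4, -1.0]
gripper_width: 43.3
```

Run:
```python
from ov import *
ov('side','s25');print(env.state()['force'],env.state()['ee_rot'])
```

```text
[565.7  70.7  17.7] 43.26473092744991 [  5.97  27.6  103.89  -0.    48.48  15.76]
[ 0.45671367 -0.18633459 -0.59674421] [ 1.79973407e+02 -4.82064244e-03  8.02048454e+01]
```

View pics/s25o.png

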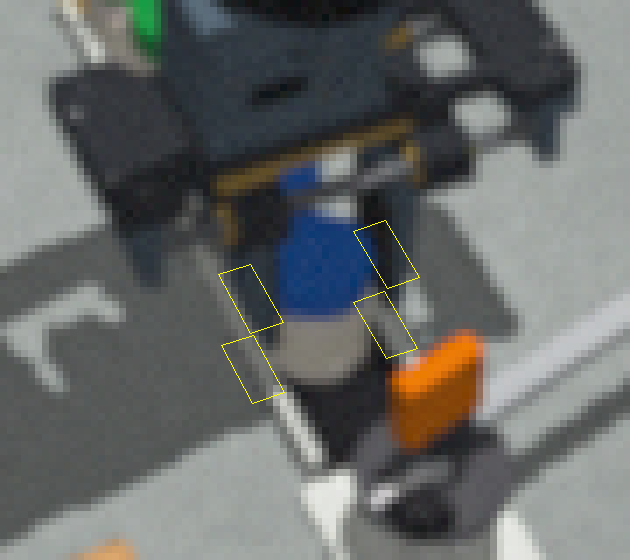

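>>> play_rows(increments=[[0,0,-1,0,0.7],[0,0,-1,0,0.7],[0,0,0,0,0.4],[0,0,0,0,0.35],[0,0,0,0,0.3],[0,0,10,0,0.3],[0,0,30,0,0.3],[0,0,40,0,0.3],[0,0,40,0,1],[-4,-21.6,0,0,1],[-4,-21.6,0,0,1],[0,0,0,0,1],[0,0,0,0,1],[0,0,0,0,1],[0,0,0,0,1],[0,0,0,0,1]])

```text
time_s: 46.8
ee_pos: [557.6, 27.8, 135.5]
ee_rot: [-180.0, 0.0, 80.2]
force: [0.1, -0.1, -0.8]
gripper_width: 0.4
```

Run:
```python
from ov import *
ov('side','s26');print(env.state()['force'],env.state()['ee_rot'])
```

```text
[557.6  27.8 135.5] 0.4052771683358508 [ 1.67 19.5  97.35 -0.   63.15 11.44]
[-0.04015668 -0.79248103 -0.8194102 ] [ 1.79997420e+02 -2.05208939e-03  8.02296725e+01]
```

View pics/s26o.png

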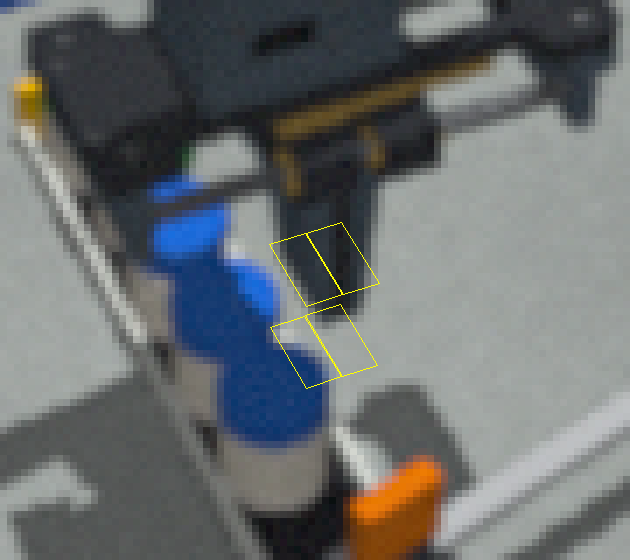

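>>> play_rows(increments=[[0,0,-30,0,1],[0,0,-30,0,1],[0,0,-25,0,1],[0,0,-15,0,1],[0,0,-8,0,1],[0,0,-8,0,1],[0,0,-6,0,1],[0,0,0,0,1],[0,0,0,0,1]])

```text
time_s: 47.98
ee_pos: [557.9, 27.5, 14.0]
ee_rot: [179.9, -0.0, 80.2]
force: [0.7, 0.8, 0.3]
gripper_width: 0.5
```

Run:
```python
from ov import *
ov('side','s27');print(env.state()['force'],env.state()['ee_rot'])
```

```text
[557.9  27.5  14. ] 0.4872497444756651 [  1.64  27.04 105.71   0.    47.19  11.44]
[-0.2065313   0.20698676  0.20030937] [ 1.79943811e+02 -9.05626610e-03  8.02045208e+01]
```

View pics/s27o.png

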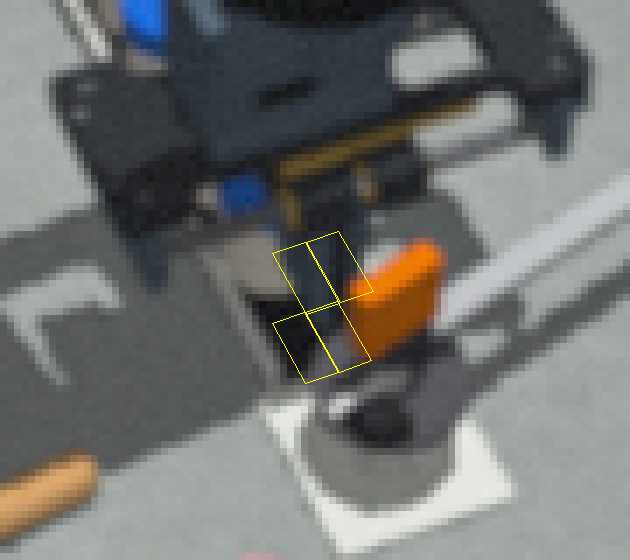

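>>> play_rows(increments=[[0.68,3.94,0,0,1],[0.68,3.94,0,0,1],[0.68,3.94,0,0,1],[0.68,3.94,0,0,1],[0.34,1.97,0,0,1],[0,0,0,0,1]])

```text
time_s: 48.78
ee_pos: [560.7, 45.1, 13.7]
ee_rot: [180.0, 0.0, 80.2]
force: [-0.5, -4.4, 2.6]
gripper_width: 0.4
```

>>> play_rows(increments=[[0.34,1.97,0,0,1],[0.34,1.97,0,0,1],[0,0,0,0,1],[0,0,0,0,1]])

```text
time_s: 49.28
ee_pos: [561.4, 48.9, 13.7]
ee_rot: [180.0, 0.0, 80.2]
force: [-0.8, -4.3, 4.0]
gripper_width: 0.5
```

>>> play_rows(increments=[[0.34,1.97,0,0,1],[0.17,0.98,0,0,1],[0,0,0,0,1],[0,0,0,0,1]])

```text
time_s: 49.78
ee_pos: [561.4, 49.3, 13.8]
ee_rot: [-180.0, 0.3, 80.3]
force: [-1.2, -13.5, 6.0]
gripper_width: 0.2
```

Solid contact at the expected place (finger y −44). Backing off, up and aside to look.

>>> play_rows(increments=[[-0.85,-4.9,0,0,1],[-0.85,-4.9,0,0,1],[0,0,30,0,1],[0,0,50,0,1],[0,0,60,0,1],[-8,-50,0,0,0.5],[-8,-50,0,0,0.5],[-8,-50,0,0,0.5],[-8,-50,0,0,0.5],[0,0,0,0,0.5],[0,0,0,0,0.5],[0,0,0,0,0.5]])

```text
time_s: 51.28
ee_pos: [528.4, -156.3, 153.4]
ee_rot: [-180.0, -0.0, 80.3]
force: [0.4, -0.1, 0.1]
gripper_width: 45.6
```

```bash
python3 -c "
from look import *
look('28')" | grep -E "^\[|blue|green"
python3 - <<'E'
import cv2
I=cv2.imread('pics/top28.png');cv2.imwrite('pics/t28c.png',cv2.resize(I[190:275,190:365],None,fx=4.5,fy=4.5,interpolation=3))
E
```

```text
[ 528.4 -156.3  153.4] 80.3 [ 0.4 -0.1  0.1]
top green [  7.1 113.6] 29 [  2 108  11  12] [836.7 732.4  58. ] (np.float64(155.6), np.float64(675.9))
side green [299.6 185. ] 249 [290 176  21  20] [591.5 234.2  58. ] (np.float64(-1.2), np.float64(143.3))
side blue [196.6  16.5] 217 [189   0  16  35] [ 786.5 1499.8   56. ] (np.float64(-24.5), np.float64(1423.6))
side blue [248.1   7.4] 68 [245   0   7  18] [1033.2 1451.3   56. ] (np.float64(226.9), np.float64(1417.8))
side blue [251.1  31.4] 103 [247  16   9  28] [ 926.6 1207.3   56. ] (np.float64(163.4), np.float64(1159.3))
side blue [236.5  44.2] 43 [228  42  18   5] [ 819.9 1133.3   56. ] (np.float64(70.9), np.float64(1068.2))
side blue [35.2 98.5] 94 [27 87 17 22] [  13.7 1189.1   56. ] (np.float64(-733.1), np.float64(985.9))
side blue [ 44.2 116.6] 25 [ 41 111   6  12] [  22.  1041.6   56. ] (np.float64(-699.9), np.float64(841.9))
```

View pics/t28c.png

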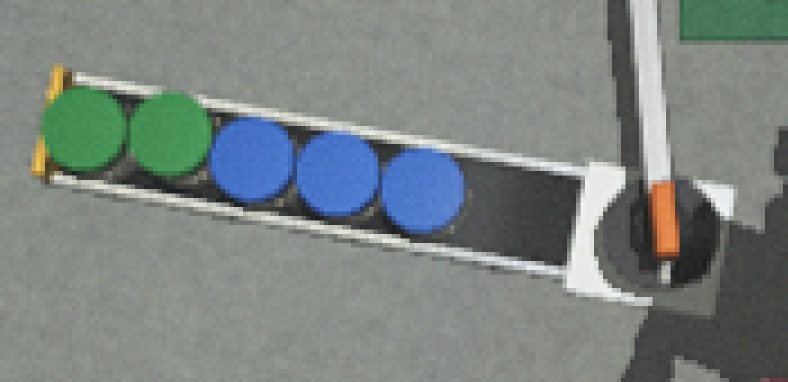

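View pics/side28.png

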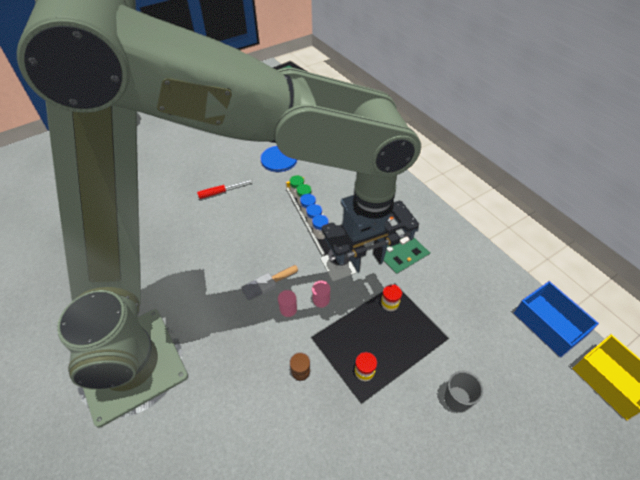

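The row of five is packed: top crop x 84, 170, 252, 338 and 423, even 85 px spacing, no gaps. Now back to the knob with jaws across the turned wing.

>>> play_rows(increments=[[2.4,15.1,0,-9.35,0.5],[2.4,15.1,0,-9.35,0.5],[2.4,15.1,0,-9.35,0.5],[2.4,15.1,0,-9.35,0.5],[2.4,15.1,0,-9.35,0.5],[2.4,15.1,0,-9.35,0.5],[2.4,15.1,0,-9.35,0.5],[2.4,15.1,0,-9.35,0.5],[0,0,0,0,0.5],[0,0,0,0,0.5],[0,0,0,0,0.5]])

```text
time_s: 52.75
ee_pos: [547.3, -37.3, 153.6]
ee_rot: [180.0, 0.0, 5.5]
force: [0.5, 1.1, -0.2]
gripper_width: 45.6
```

Run:
```python
from ov import *
ov('side','s29');print(env.state()['force'],env.state()['ee_rot'])
```

```text
[547.3 -37.3 153.6] 45.643085378131296 [-5.090e+00  1.779e+01  9.711e+01 -2.000e-02  6.511e+01  7.946e+01]
[0.36812195 0.59724429 0.02443451] [1.79988064e+02 6.91952853e-03 5.43458052e+00]
```

View pics/s29o.png

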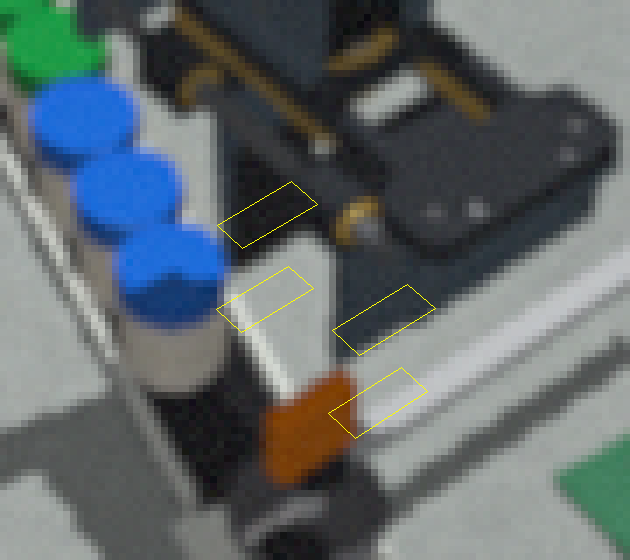

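>>> play_rows(increments=[[0.3,2.3,-20,0,0.5],[0,0,-20,0,0.5],[0,0,-20,0,0.5],[0,0,-15,0,0.5],[0,0,-11,0,0.5],[0,0,0,0,0.5],[0,0,0,0,0.5]])

```text
time_s: 53.68
ee_pos: [548.2, -34.7, 68.1]
ee_rot: [180.0, -0.1, 5.4]
force: [-0.1, -0.9, -0.9]
gripper_width: 45.6
```

Run:
```python
from ov import *
ov('side','s30');print(env.state()['force'],env.state()['ee_rot'])
```

```text
[548.2 -34.7  68.1] 45.59161202097443 [-4.8200e+00  2.2580e+01  1.0364e+02 -1.0000e-02  5.3710e+01  7.9780e+01]
[-0.079544   -0.01771246 -0.59466862] [ 1.79979079e+02 -8.20260570e-02  5.40739213e+00]
```

View pics/s30o.png

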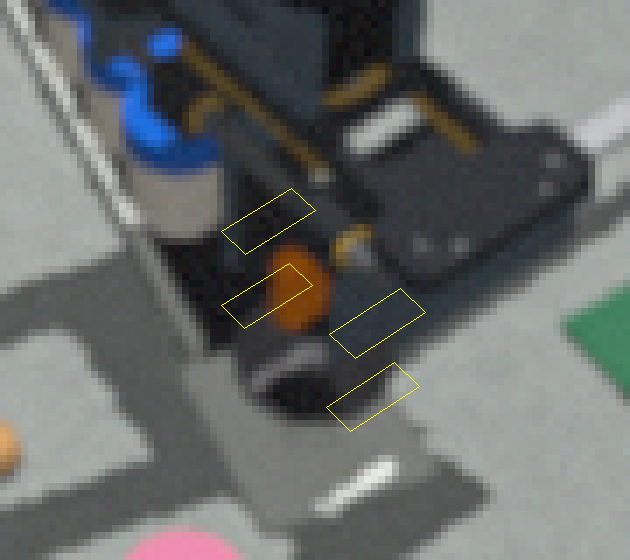

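Wing sits between the fingers. Closing gently, then firmly.

>>> play_rows(increments=[[0,0,0,0,0.7],[0,0,0,0,0.8],[0,0,0,0,0.9],[0,0,0,0,1],[0,0,0,0,1],[0,0,0,0,1],[0,0,0,0,1]], newtons=10)

```text
time_s: 54.6
ee_pos: [547.6, -33.9, 67.7]
ee_rot: [-179.9, -0.0, 5.4]
force: [-0.5, 5.7, 2.4]
gripper_width: 11.7
```

>>> play_rows(increments=[[0,0,0,0,1],[0,0,0,0,1],[0,0,0,0,1]], newtons=50)

```text
time_s: 54.98
ee_pos: [547.6, -33.9, 67.7]
ee_rot: [-179.9, -0.0, 5.4]
force: [-0.3, 5.6, 2.2]
gripper_width: 11.8
```

>>> play_rows(increments=[[0,0,3,0,1],[0,0,3,0,1],[0,0,2,0,1],[0,0,2,0,1],[0,0,0,0,1],[0,0,0,0,1]])

```text
time_s: 55.72
ee_pos: [547.6, -33.9, 76.5]
ee_rot: [-179.9, 0.0, 5.4]
force: [2.1, 4.4, -5.7]
gripper_width: 11.6
```

>>> play_rows(increments=[[0,1,1.5,0,1],[0,0,0,5,1],[0,0,0,7,1],[0,0,0,7,1],[0,0,0,7,1],[0,0,0,7,1],[0,0,0,7,1],[0,0,0,7,1],[0,0,0,7,1],[0,0,0,7,1],[0,0,0,7,1],[0,0,0,6.7,1],[0,0,0,0,1],[0,0,0,0,1]])

```text
time_s: 57.48
ee_pos: [548.3, -34.5, 79.0]
ee_rot: [179.9, 0.1, 80.0]
force: [3.8, -1.8, -5.4]
gripper_width: 11.6
```

>>> play_rows(increments=[[0,0,-3,0,1],[0,0,-3,0,1],[0,0,-3,0,1],[0,0,-2.5,0,1],[0,0,0,0,1],[0,0,0,0,1]])

```text
time_s: 58.22
ee_pos: [548.3, -34.4, 67.8]
ee_rot: [179.9, 0.1, 80.1]
force: [3.7, -5.1, -4.5]
gripper_width: 11.7
```

Run:
```python
from ov import *
ov('side','s31');print(env.state()['force'],env.state()['torque'],env.state()['ee_rot'])
```

```text
[548.3 -34.4  67.8] 11.69946695414532 [-4.7400e+00  2.2590e+01  1.0367e+02 -9.0000e-02  5.3640e+01  5.2000e+00]
[ 4.00552515 -3.42186725 -4.23666578] [-0.9547005  -0.69239357  0.01289564] [1.79897272e+02 6.67028566e-02 8.01122092e+01]
```

View pics/s31o.png

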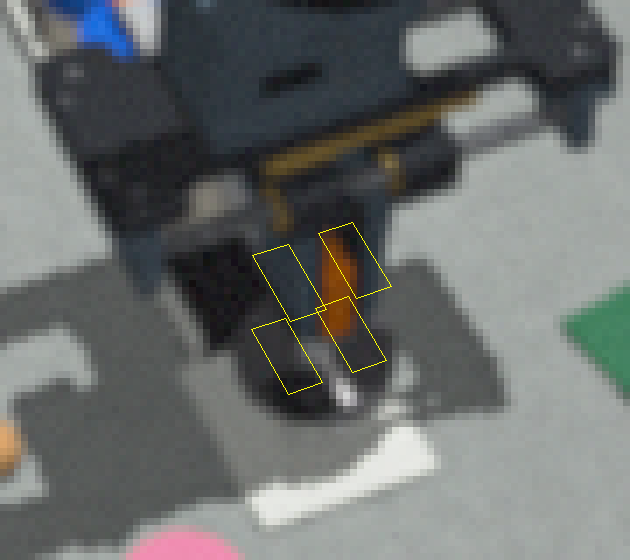

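>>> play_rows(increments=[[0,0,-1,0,1],[0,0,-1,0,1],[0,0,0,0,1],[0,0,0,0,1]])

```text
time_s: 58.78
ee_pos: [548.3, -34.4, 67.6]
ee_rot: [179.9, 0.1, 80.1]
force: [0.8, -4.4, 7.7]
gripper_width: 12.0
```

Bottomed at the same height as before, with fz now positive. Releasing, going up and clearing away to check.

>>> play_rows(increments=[[0,0,0,0,0.8],[0,0,0,0,0.7],[0,0,0,0,0.5],[0,0,0,0,0.5],[0,0,0,0,0.5],[0,0,20,0,0.5],[0,0,40,0,0.5],[0,0,50,0,0.5],[-10,-50,0,0,0.5],[-10,-50,0,0,0.5],[-10,-50,0,0,0.5],[-10,-50,0,0,0.5],[-10,-50,0,0,0.5],[0,0,0,0,0.5],[0,0,0,0,0.5]])

```text
time_s: 60.65
ee_pos: [497.5, -283.1, 175.3]
ee_rot: [-180.0, -0.1, 80.1]
force: [0.1, 1.2, 0.1]
gripper_width: 45.3
```

Run:
```python
from h import *
f=snap('top','t32');cv2.imwrite('pics/t32c.png',cv2.resize(f[190:275,190:365,::-1],None,fx=4.5,fy=4.5,interpolation=3))
f=snap('side','s32');cv2.imwrite('pics/s32c.png',cv2.resize(f[165:285,265:375,::-1],None,fx=5,fy=5,interpolation=3))
```

```text
(no output)
```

View pics/t32c.png

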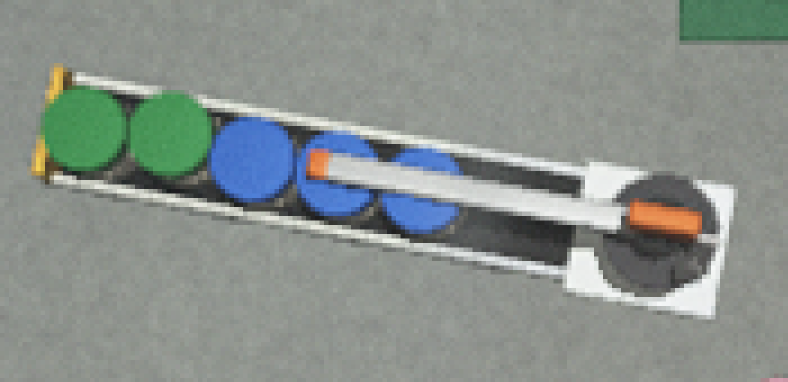

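View pics/s32c.png

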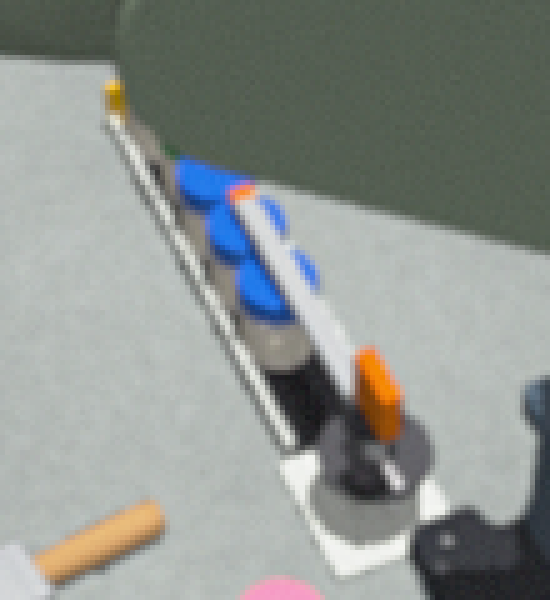

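Bar tip (240,190) and wing (378,390) are at the same pixels as in the start picture, so the knob is down in the closed notch. The row is still packed and the arm is clear. Handing in.

```bash
python3 -c "
from m import *
f=cv2.cvtColor(cv2.imread('pics/s32.png'),cv2.COLOR_BGR2RGB)
g=cv2.cvtColor(cv2.imread('pics/side0.png'),cv2.COLOR_BGR2RGB)
for c in('red','orange'):print(c,[(b[0].tolist(),int(b[1])) for b in blobs(g,c,15)],[(b[0].tolist(),int(b[1])) for b in blobs(f,c,15)])
print(env.job_done(),env.state()['time_s'])"
```

```text
red [([211.0, 191.3], 182), ([392.1, 292.8], 240), ([365.9, 362.3], 355)] [([211.0, 191.3], 183), ([397.7, 291.6], 27), ([365.8, 362.4], 366)]
orange [([340.6, 242.3], 59)] [([340.5, 243.9], 72)]
the job is handed in; nothing more can be done
the job is handed in; nothing more can be done
```

I restocked the lane and handed the job in at about 61 s; no verdict was reported. I opened the latch and pushed the two old green-lidded jars against the front stop. I then loaded the three new blue-lidded jars behind them, pushed the row tight and closed the latch.

**Last checks:**
- **Row:** The top picture shows two green then three blue jars, evenly spaced and upright. The final push met firm contact 1–2 mm from where it should.
- **Latch:** In the top and side pictures, bar and knob sit where they did at the start. The orange blob differs by under 2 px from the start picture. At the bottom the wrist force reversed, and the grip height was the same as before the first lift.
- **Red jars:** The near one measures unmoved. The far one was half hidden by the arm in the last picture, but an earlier view had it in place.

**What went wrong or disagreed:**
- The fingertips appeared about 30 mm higher than the given tool figures suggest. The first grip on the knob closed on air above it; I mended this using the side view and used the corrected height throughout.
- One blue jar was knocked aside on its own, as the task warned. I found it again at its new place and picked it first.

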